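# Load, clamp and start the jeweller's spin dryer

## Robot

A 7-joint arm with a two-finger parallel gripper is mounted at the origin on the work surface. World frame = base frame: x ahead of the robot, y to its left, z up, the work surface at z = 0. Lengths are in mm, angles in rad, forces in N, time in s.
With the tool pointing down it reaches from about 400 to 925 mm from the base axis. Payload 5.6 kg.
Tool frame: the origin (TCP) lies at the very end of the fingers, on their centre line; the grasp point (between the pads) lies manip.grip_depth behind it (manip.grip_depth is the distance from the TCP to the grasp point, in mm); z points along the fingers, y is the line along which they close (so a half turn about z gives the same grasp; the last joint's range is limited). The gripper opens to 85 mm and grips with 20 to 120 N. Pads are 22 mm wide; open, the fingers measure 114 mm over their backs; the gripper's body (76 mm by 85 mm) begins 54 mm behind the grasp point. The pads swing forward as they close: fully open they stand 13 mm farther back than shut.
Start: joints at [1.232, 0.468, -0.012, 1.603, 0.006, 1.071, -0.056], TCP at [189.436, -621.791, 200.49] pointing down, gripper open.
Joint ranges: [-2.53, 2.53], [-0.31, 2.02], [-1.57, 1.55], [0.28, 2.44], [-1.29, 4.43], [0.15, 1.84], [-2.92, 2.92]. Speed limits (rad/s): [2.57, 2.57, 3.14, 3.14, 3.14, 3.14, 3.14].

## Interface

Orientations are given as a unit quaternion [w, x, y, z].
In Python, from workcell import manip gives the robot as it stands. The module is installed in compiled form; this text tells all that it offers.
- The arm moves only by the tool move_arm, never from a script. Its argument "increments" is a list of rows, each an object with "linear": the shift along the tool's x, y, z in units of 25 mm (1.0 is 25 mm), a list of three; "angular": the turn, a rotation vector about the tool's x, y, z in units of 8 degrees (1.0 is 8 degrees), a list of three; "jaw": the gripper command: -1 is shut, 1 is fully open, values between are in proportion. In form: [{"linear": [tx, ty, tz], "angular": [ax, ay, az], "jaw": jaw}, ...]. A call has 1 to 12 rows; each row shifts and turns the commanded pose from where the row before left it, along the tool's axes as they then stand; what a row does not reach is not made up. A row lasts 1/8 s, in which the tool goes at most 62.5 mm and 10.7 degrees, less where a joint would pass 70% of its speed; a pose out of reach is approached as far as the arm can. A call is refused whole if a number of a shift passes 1 or a number of a turn 1, either way. A call with a gripper value outside its range is refused whole. The fingers move at their own pace and stop on an object; the grip force is fixed at half the most. Time passes only in rows, so rows that do not move let the fingers close. It gives the time, the measured TCP pose, the force, the opening and the grip force at its end, in the units of the state.
- manip.sense(): the state, without advancing time (a new reading comes with each control period).
- manip.get_image(name): name is "side" or "top" or "wrist"; returns the picture (480x640x3 uint8, red, green, blue); there is no depth.
- manip.get_calibration(name): a dict with "intrinsics" (3x3 intrinsics, pixels), "origin" and "orientation" of the camera in the world; the wrist camera has in their place "T_tool_cam" (4x4, takes a point from camera to tool coordinates, whose origin is the TCP and whose axes are the flange's). Camera axes: x right, y down, z forward; pixel columns grow to the right and rows downward; lengths in mm; the calibration is good to about 2 mm. A picture is of the moment at which its call begins: read the wrist's pose just before it. get_calibration takes no time and is no camera call.
- manip.sign_off(): hands the job in; it is judged then, once.
The state is a dict: "t": time; "joint_pos": joint angles; "joint_vel": joint speeds; "joint_torque": joint torques, N m; "position": TCP position; "tcp_rot": TCP orientation; "wrist_force": force on the tool from outside, world axes, zero at the start; "torque": the same for the moment, N m; "finger_gap": finger opening in mm; "finger_force": force on a finger pad.
Only numpy, scipy, OpenCV 4.12 (cv2) and the standard library are available. Lean on these libraries where they do the work, as an engineer would, in place of code of your own. Each camera call takes 0.05 s, during which the arm holds its last target. There are 200 camera calls.

## Task

Dry the freshly rinsed bare metal cuffs: swing the spin dryer's lid wide open by its handle, set every bare cuff down inside the basket (they are annealed soft, so hold them lightly and do not drop them in), and leave the cuff with the purple stone and the crystal clusters where they are. Then swing the lid fully closed over the basket, turn the red ratchet knob clockwise until the lid is seated tight and the knob slips and clicks several times, and last press the green start button right down and let go.

Things in the scene. Friction and masses are not known exactly. Their poses are not given: they have to be found in the camera images.
- spin_dryer: bench spin dryer, fixed: cream motor base 310 x 310 x 75 mm, on it a round open steel basket (inner radius 105, outer 112 mm; floor 83, rim 160 mm above the bench), a pivot post beside it and a swing-aside lid. Origin: on the basket's axis at bench level; z up. In its frame the post stands at (75.5, -118) mm, the button at (-143, -133) mm
- basket_floor (a point): centre of the basket's inner floor, 83 mm above the bench and 77 mm below the rim; axes as spin_dryer
- lid_arm (a joint): angle (rad) of the arm that carries lid and knob, about the vertical post: 0 = closed, lid centred over the basket, at a stop; grows counter-clockwise from above (towards the robot, then to its right) to a stop at 2.0 = wide open. Starts at 0 to 0.35. Stays where left; about 3 N at the handle. Grey arm 36 mm wide, top 212 mm above the bench; clear lid of radius 112 mm below it
- lid_handle (a point): black upright handle on the free end of the swing arm: cylinder 22 mm diameter, standing from 212 to 264 mm above the bench; this point is on its axis, 242 mm above the bench, 235 mm from the pivot axis. Can be pinched from above; it may turn in the fingers as the arm swings
- lid_pivot (a point): point on the vertical pivot axis of the swing arm, 242 mm above the bench
- knob_grip (a point): on the axis of the red fluted ratchet knob on the arm over the lid's centre: 44 mm diameter, from 225 to 259 mm above the bench, 140 mm from the pivot; this point is 243 mm up, at the height to grip. The knob does not rise or sink. Clockwise from above tightens (0.1 N m), lowers the lid 2 mm per rad and presses the arm on its closed stop; counter-clockwise slackens
- screw (a joint): angle (rad) of the lid screw under the knob, growing clockwise from above: 0 = slack (lid 10 mm above the rim), starts at 0.2 to 1.6, stops at 5.0 = lid seated tight on the rim. It turns with the knob until the lid is seated
- ratchet (a joint): how far (rad) the knob has slipped on the screw, growing clockwise: stays 0 while the screw still turns, grows once the lid is seated and the ratchet slips and clicks at its set torque (0.3 N m)
- start_button_top (a point): centre of the top of the green start button, 28 mm diameter, on a grey control pod, 60 x 60 mm, on the front right corner of the dryer's base; top 126 mm above the bench, presses straight down 6 mm, about 5 N when fully down, springs back
- start_button (a joint): travel of the start button (m): 0 up, 0.006 fully down
- bench_pad: brown leather bench pad, fixed, 210 x 330 x 4 mm, on which the cuffs stand. Origin: centre of its underside
- cuff0: bare copper cuff, may be absent: open oval C, 66 x 54 mm outside, band 24 mm high, 4 mm thick, standing on edge so that the oval is seen from above; 50 to 115 g. Origin: centre of the oval at its lower edge; x along the length, 28 mm mouth of the C at -x; y across the 54 mm width (grip here); z up. Soft: both fingers together must never press it with more than 90 N (grip of 45 N)
- cuff1: bare brass cuff, may be absent: open oval C, 66 x 54 mm outside, band 24 mm high, 4 mm thick, standing on edge so that the oval is seen from above; 50 to 115 g. Origin: centre of the oval at its lower edge; x along the length, 28 mm mouth of the C at -x; y across the 54 mm width (grip here); z up. Soft: both fingers together must never press it with more than 90 N (grip of 45 N)
- cuff2: bare silver cuff, may be absent: open oval C, 66 x 54 mm outside, band 24 mm high, 4 mm thick, standing on edge so that the oval is seen from above; 50 to 115 g. Origin: centre of the oval at its lower edge; x along the length, 28 mm mouth of the C at -x; y across the 54 mm width (grip here); z up. Soft: both fingers together must never press it with more than 90 N (grip of 45 N)
- cuff3: bare copper cuff, may be absent: open oval C, 66 x 54 mm outside, band 24 mm high, 4 mm thick, standing on edge so that the oval is seen from above; 50 to 115 g. Origin: centre of the oval at its lower edge; x along the length, 28 mm mouth of the C at -x; y across the 54 mm width (grip here); z up. Soft: both fingers together must never press it with more than 90 N (grip of 45 N)
- stone_cuff: finished grey silver cuff of the same shape with a purple amethyst cluster at its +x end (78 mm long in all), standing among the bare ones: not to be dried, stays where it is. Origin and axes as the bare cuffs
- amethyst: purple crystal cluster, 75 x 55 x 40 mm, a bystander; origin centre of underside
- quartz: white crystal cluster, 75 x 55 x 40 mm, a bystander; origin centre of underside
Things that resemble listed ones, but are neither listed nor needed, are in the scene too. Leave any turquoise look-alike of the cuff3 alone. Leave any turquoise look-alike of the cuff0 alone.

How it is judged:
By the outcome, as a careful person would: the job done as asked, in the order asked, and still so for the second after the job is handed in, with the robot touching nothing.
Of cuff0, cuff1, cuff2, cuff3 only 2 to 4 are there at a start; the rules pass over those that are not, and their reading is None.
At some moment in a run one of cuff0, cuff1, cuff2, cuff3 may be knocked a few centimetres aside while the robot is not near it.
It also fails if it takes over 210 s, if anything falls off the work surface, if the arm or the gripper's body presses on something with over 40 N, if the wrist force passes 120 N, or if a joint passes its speed limit or range.

## Working session

There is one attempt and no reset: what is moved stays moved. The work goes in short steps, Python scripts to look and compute and a tool call to move; the robot and the scene stay as the last step left them, time stands still between calls to the robot, and variables do not carry over. Pictures are saved under pics/ and viewed, at most 14 in all, crops included, and the job is handed in when it is done.

Besides the shell and the picture viewer there is one more tool, called after "Call:" by a JSON object that holds its "method" and its "body", one argument or row to a line. move_arm: Moves the arm, as the interface text tells. Its arguments: {"type":"object","properties":{"increments":{"type":"array","items":{"type":"object","properties":{"linear":{"type":"array","items":{"type":"number"}},"angular":{"type":"array","items":{"type":"number"}},"jaw":{"type":"number"}}}}},"required":["increments"]}

```bash
mkdir -p pics; python3 - <<'E'
from workcell import manip
import cv2,numpy as np
np.set_printoptions(precision=4,suppress=True)
print(manip.grip_depth, manip.sense())
for n in ["top","side"]:
    im=manip.get_image(n); cv2.imwrite(f"pics/{n}0.png",im[:,:,::-1]); print(n,manip.get_calibration(n))
print(manip.get_calibration("wrist"))
E
```

```text
18.700000000000003 {'t': 0.0, 'joint_pos': array([ 1.232 ,  0.4684, -0.0116,  1.6037,  0.006 ,  1.0714, -0.0563]), 'joint_vel': array([ 0.0006,  0.0012, -0.0006, -0.0012,  0.0002,  0.0016,  0.0005]), 'joint_torque': array([  0.0007, -53.2385,   0.0213, -25.1304,   0.0113,   0.0077,
         0.    ]), 'position': array([ 189.2046, -621.1956,  199.5098]), 'tcp_rot': array([-0.0009,  0.9891,  0.1473, -0.0002]), 'wrist_force': array([-0.1033,  0.1279, -0.1862]), 'torque': array([ 0.0193, -0.0518, -0.017 ]), 'finger_force': 0.0, 'finger_gap': 85.31492680247239}
top {'intrinsics': array([[476.1547,   0.    , 322.559 ],
       [  0.    , 476.1547, 243.9279],
       [  0.    ,   0.    ,   1.    ]]), 'origin': array([ 488.9363,  -17.6854, 1131.3303]), 'orientation': array([ 0.0048, -0.7002,  0.7134, -0.0281])}
side {'intrinsics': array([[441.5322,   0.    , 322.0717],
       [  0.    , 441.5322, 233.216 ],
       [  0.    ,   0.    ,   1.    ]]), 'origin': array([ 358.8896, -805.0471,  635.1906]), 'orientation': array([-0.4945,  0.8637, -0.0782,  0.0571])}
{'intrinsics': array([[351.9815,   0.    , 313.2807],
       [  0.    , 351.9815, 241.1912],
       [  0.    ,   0.    ,   1.    ]]), 'T_tool_cam': array([[   0.0006,   -0.9533,   -0.302 ,   77.3214],
       [   1.    ,    0.0007,   -0.0002,   -0.6447],
       [   0.0004,   -0.302 ,    0.9533, -172.9318],
       [   0.    ,    0.    ,    0.    ,    1.    ]])}
```

View pics/top0.png

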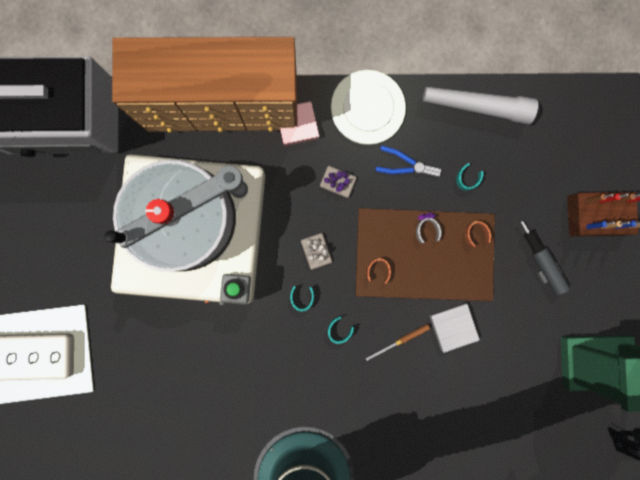

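View pics/side0.png

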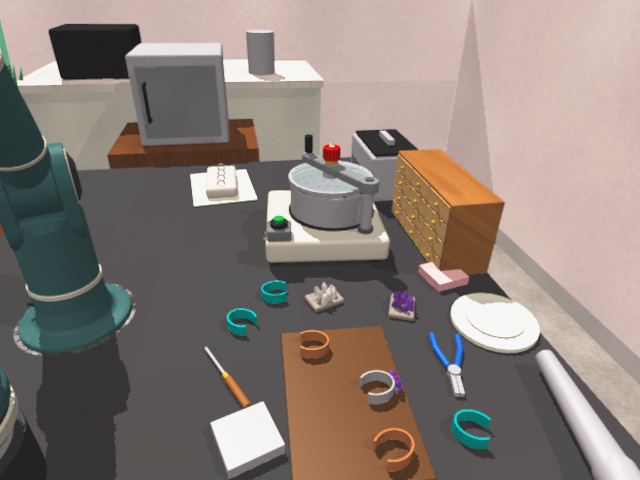

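Top picture: dryer with lid (post 232,178; knob 158,211; handle 115,238; button 233,289). Candidates for bare cuffs are the orange cuffs at (380,270) and (480,234). The grey one at (429,230) carries the purple stone, and the turquoise ones at (302,297), (341,330) and (470,177) are look-alikes. I'll check this in an enlarged crop.

```bash
cat > h.py <<'E'
from workcell import manip
import cv2,numpy as np
from scipy.spatial.transform import Rotation as R
np.set_printoptions(precision=2,suppress=True)
rot=lambda q:R.from_quat([q[1],q[2],q[3],q[0]])
def cam(n,s=None):
    c=manip.get_calibration(n);K=c["intrinsics"]
    if n=="wrist":
        s=s or manip.sense();T=c["T_tool_cam"];A=rot(s["tcp_rot"]).as_matrix()
        return K,A@T[:3,:3],A@T[:3,3]+s["position"]
    return K,rot(c["orientation"]).as_matrix(),c["origin"]
def back(n,uv,z,s=None):
    K,A,o=cam(n,s);d=A@np.linalg.solve(K,[uv[0],uv[1],1.]);return o+d*(z-o[2])/d[2]
def proj(n,p,s=None):
    K,A,o=cam(n,s);q=K@(A.T@(np.asarray(p)-o));return q[:2]/q[2]
def orange(im):
    h=cv2.cvtColor(im,cv2.COLOR_RGB2HSV);return h
def snap(n,name,box=None,k=1):
    s=manip.sense();im=manip.get_image(n);c=im
    if box: c=im[box[1]:box[3],box[0]:box[2]]
    cv2.imwrite(f"pics/{name}.png",cv2.resize(c,None,fx=k,fy=k,interpolation=cv2.INTER_CUBIC)[:,:,::-1]);return im,s
E
python3 - <<'E'
from h import *
im=cv2.imread("pics/top0.png")
a=cv2.resize(im[195:305,345:505],None,fx=5,fy=5,interpolation=cv2.INTER_CUBIC)[:, :800]
cv2.imwrite("pics/c1.png",a)
cv2.imwrite("pics/c2.png",cv2.resize(im[145:310,100:280],None,fx=3.6,fy=3.6,interpolation=cv2.INTER_CUBIC))
for n,uv,z in [("post",(232,178),212),("button",(233,289),126),("knob",(158,211),259),("handle",(113,238),264)]: print(n,back("top",uv,z))
E
```

```text
post [662.38 124.33 212.  ]
button [444.52 138.03 126.  ]
knob [594.78 251.65 259.  ]
handle [546.63 330.4  264.  ]
```

View pics/c1.png

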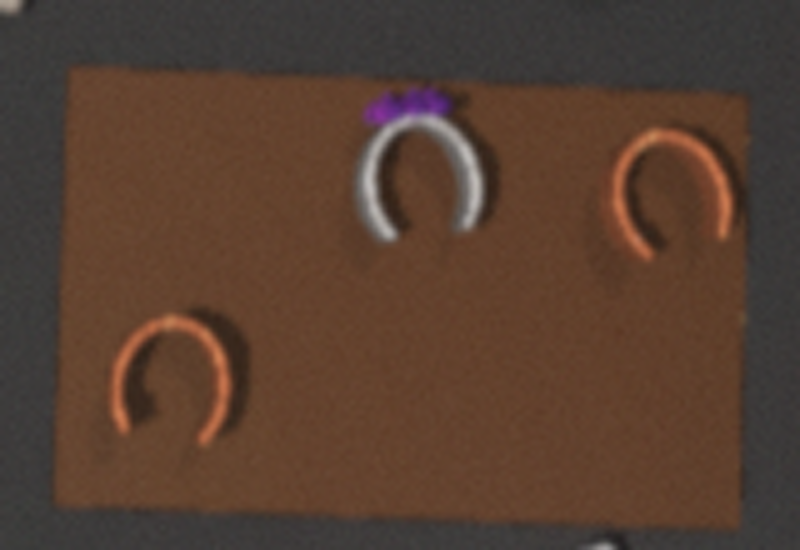

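View pics/c2.png

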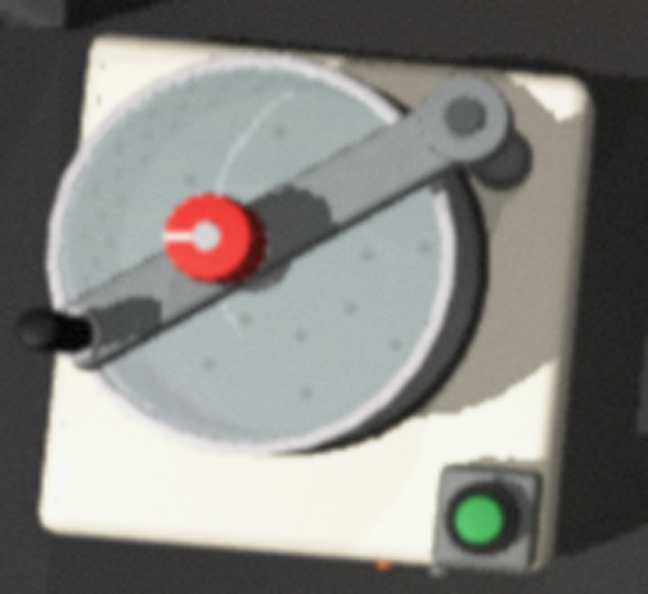

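The crop confirms it. Two bare copper cuffs, at crop (172,380) and (672,195), mouths toward the robot. The silver cuff with the purple stone at (422,180) stays. No brass or silver bare cuff is present. Next I'll fit the dryer pose, arm angle and cuff poses.

```bash
cat >> h.py <<'E'
def fitcuffs(n,im,s,z=28.,box=None):
    h=cv2.cvtColor(im,cv2.COLOR_RGB2HSV)
    m=((h[...,0]<14)&(h[...,1]>120)&(h[...,2]>165)).astype(np.uint8)
    if box: k=np.zeros_like(m);k[box[1]:box[3],box[0]:box[2]]=1;m*=k
    m=cv2.morphologyEx(m,cv2.MORPH_CLOSE,np.ones((3,3)))
    N,L,st,_=cv2.connectedComponentsWithStats(m)
    for i in range(1,N):
        if st[i,4]<40: continue
        v,u=np.nonzero(L==i)
        P=np.array([back(n,(a,b),z,s)[:2] for a,b in zip(u,v)])
        (c,ax,an)=cv2.fitEllipseAMS(((P-P.mean(0))).astype(np.float32)); c=np.array(c)+P.mean(0)
        d=P.mean(0)-c
        print(n,"px",u.mean(),v.mean(),"n",st[i,4],"centre",c,"axes",np.array(ax),"ang(major az)",(an+90 if ax[1]>ax[0] else an)%180,"closed-end az",np.degrees(np.arctan2(d[1],d[0])))
E
python3 - <<'E'
from h import *
from scipy.optimize import least_squares
def pts(p):
    x,y,t,a=p;c,s=np.cos(t),np.sin(t);W=lambda q:(x+c*q[0]-s*q[1],y+s*q[0]+c*q[1])
    post=np.array(W((75.5,-118)));b=W((-143,-133));al=t+np.arctan2(118,-75.5)+a;d=np.array([np.cos(al),np.sin(al)])
    return [(*post,218),(*b,126),(*(post+140*d),262),(*(post+235*d),264)],al
obs=[(229,177.3),(232.8,289.2),(157.6,210.8),(111.5,236.5)]
f=lambda p:np.concatenate([proj("top",q)-o for q,o in zip(pts(p)[0],obs)])
r=least_squares(f,[600,256,-.1,.1],loss="soft_l1",x_scale=[10,10,.1,.1]);print(r.x,r.fun)
P,al=pts(r.x)
for q in P: print(np.array(q))
print("side proj:",[proj("side",q) for q in P])
fitcuffs("top",cv2.imread("pics/top0.png")[:,:,::-1].copy(),None)
E
```

```text
[601.31 254.38  -0.11   0.05] [ 0.28 -0.15  0.   -0.02  0.25 -0.12 -0.56  0.28]
[662.95 128.59 218.  ]
[444.16 138.45 126.  ]
[595.01 250.99 262.  ]
[548.9  334.06 264.  ]
side proj: [array([368.49, 179.01]), array([277.56, 217.69]), array([330.55, 145.51]), array([307.32, 135.29])]
top px 170.39736346516008 41.933145009416194 n 1062 centre [1017.38  249.47] axes [ 27.06 380.18] ang(major az) 90.85421943664551 closed-end az 86.11538821875193Traceback (most recent call last):
  File "<stdin>", line 13, in <module>
  File "h.py", line 31, in fitcuffs
    P=np.array([back(n,(a,b),z,s)[:2] for a,b in zip(u,v)])
                ~~~~^^^^^^^^^^^^^
  File "h.py", line 13, in back
    K,A,o=cam(n,s);d=A@np.linalg.solve(K,[uv[0],uv[1],1.]);return o+d*(z-o[2])/d[2]
          ~~~^^^^^
  File "h.py", line 7, in cam
    c=manip.get_calibration(n);K=c["intrinsics"]
ValueError: time passes only in moves, steps and waits
```

```bash
sed -i 's/^def cam(/import functools\ncal=functools.lru_cache(None)(manip.get_calibration)\ndef cam(/; s/c=manip.get_calibration(n);K/c=cal(n);K/' h.py
python3 - <<'E'
from h import *
fitcuffs("top",cv2.imread("pics/top0.png")[:,:,::-1].copy(),None,box=(345,195,505,305))
post=np.array([662.95,128.59]);a0=np.arctan2(334.06-128.59,548.9-662.95);
A=np.linspace(a0,a0+1.95,25);P=post+235*np.c_[np.cos(A),np.sin(A)]
print(np.c_[P])
D=np.diff(P,axis=0)/25; print(np.c_[D[:,0],-D[:,1]].tolist().__str__()[:0]); print(np.c_[D[:,0],-D[:,1]])
E
```

```text
top px 386.04761904761904 268.3809523809524 n 42 centre [ 471.31 -181.25] axes [53.87 64.49] ang(major az) 164.6611785888672 closed-end az -65.14853379756126
[[548.9  334.06]
 [532.6  324.13]
 [517.16 312.9 ]
 [502.68 300.46]
 [489.26 286.89]
 [476.99 272.27]
 [465.94 256.7 ]
 [456.19 240.29]
 [447.81 223.14]
 [440.85 205.37]
 [435.35 187.09]
 [431.35 168.42]
 [428.88 149.49]
 [427.96 130.43]
 [428.58 111.35]
 [430.76  92.38]
 [434.46  73.66]
 [439.67  55.3 ]
 [446.36  37.42]
 [454.47  20.14]
 [463.96   3.58]
 [474.76 -12.16]
 [486.81 -26.97]
 [500.01 -40.75]
 [514.3  -53.42]]

[[-0.65  0.4 ]
 [-0.62  0.45]
 [-0.58  0.5 ]
 [-0.54  0.54]
 [-0.49  0.58]
 [-0.44  0.62]
 [-0.39  0.66]
 [-0.34  0.69]
 [-0.28  0.71]
 [-0.22  0.73]
 [-0.16  0.75]
 [-0.1   0.76]
 [-0.04  0.76]
 [ 0.03  0.76]
 [ 0.09  0.76]
 [ 0.15  0.75]
 [ 0.21  0.73]
 [ 0.27  0.72]
 [ 0.32  0.69]
 [ 0.38  0.66]
 [ 0.43  0.63]
 [ 0.48  0.59]
 [ 0.53  0.55]
 [ 0.57  0.51]]
```

Call:
{"method": "move_arm", "body": {
  "increments": [
    {"linear":[0,0,-1],"angular":[0,0,1],"jaw":1},
    {"linear":[0,0,-1],"angular":[0,0,1],"jaw":1},
    {"linear":[0,0,-1],"angular":[0,0,0.1],"jaw":1},
    {"linear":[0,0,-1],"angular":[0,0,0],"jaw":1},
    {"linear":[0,0,-1],"angular":[0,0,0],"jaw":1},
    {"linear":[0,0,0],"angular":[0,0,0],"jaw":1}
  ]
}}

```text
t: 0.85
position: [189.7, -622.6, 327.2]
tcp_rot: [0.002, 1.0, 0.001, 0.001]
wrist_force: [0.5, 0.3, -0.8]
finger_gap: 85.5
finger_force: 0.0
```

Call:
{"method": "move_arm", "body": {
  "increments": [
    {"linear":[0.8,-1,0],"jaw":1},
    {"linear":[0.8,-1,0],"jaw":1},
    {"linear":[0.8,-1,0],"jaw":1},
    {"linear":[0.8,-1,0],"jaw":1},
    {"linear":[0.8,-1,0],"jaw":1},
    {"linear":[0.8,-1,0],"jaw":1},
    {"linear":[0.8,-1,0],"jaw":1},
    {"linear":[0.8,-1,0],"jaw":1},
    {"linear":[0.8,-1,0],"jaw":1},
    {"linear":[0.8,-1,0],"jaw":1},
    {"linear":[0.8,-1,0],"jaw":1},
    {"linear":[0.8,-1,0],"jaw":1}
  ]
}}

```text
$.increments[0]: bad value
```

Call:
{"method": "move_arm", "body": {
  "increments": [
    {"linear":[0.2,-1,0],"jaw":1},
    {"linear":[0.2,-1,0],"jaw":1},
    {"linear":[0.2,-1,0],"jaw":1},
    {"linear":[0.2,-1,0],"jaw":1},
    {"linear":[0.2,-1,0],"jaw":1},
    {"linear":[0.2,-1,0],"jaw":1},
    {"linear":[0.2,-1,0],"jaw":1},
    {"linear":[0.2,-1,0],"jaw":1},
    {"linear":[0.2,-1,0],"jaw":1},
    {"linear":[0.2,-1,0],"jaw":1},
    {"linear":[0.2,-1,0],"jaw":1},
    {"linear":[0.2,-1,0],"jaw":1}
  ]
}}

```text
$.increments[0]: bad value
```

Call:
{"method": "move_arm", "body": {
  "increments": [
    {"linear":[0.2,-1,0],"jaw":1},
    {"linear":[0.2,-1,0],"jaw":1},
    {"linear":[0.2,-1,0],"jaw":1},
    {"linear":[0.2,-1,0],"jaw":1},
    {"linear":[0.2,-1,0],"jaw":1},
    {"linear":[0.2,-1,0],"jaw":1},
    {"linear":[0,-1,0],"jaw":1},
    {"linear":[0,-1,0],"jaw":1},
    {"linear":[0,-1,0],"jaw":1},
    {"linear":[0,-0.5,0],"jaw":1},
    {"linear":[0,0,0],"jaw":1},
    {"linear":[0,0,0],"jaw":1}
  ]
}}

```text
$.increments[0]: bad value
```

```bash
python3 - <<'E'
from h import *
im,s=snap("wrist","w1"); print(s["position"],s["joint_pos"],s["tcp_rot"])
print(proj("wrist",[548.9,334,264],s))
E
```

```text
[ 189.7  -622.63  327.24] [ 1.18  0.38  0.06  1.45 -0.02  1.31 -0.33] [0. 1. 0. 0.]
[-2145.87  -640.17]
```

View pics/w1.png

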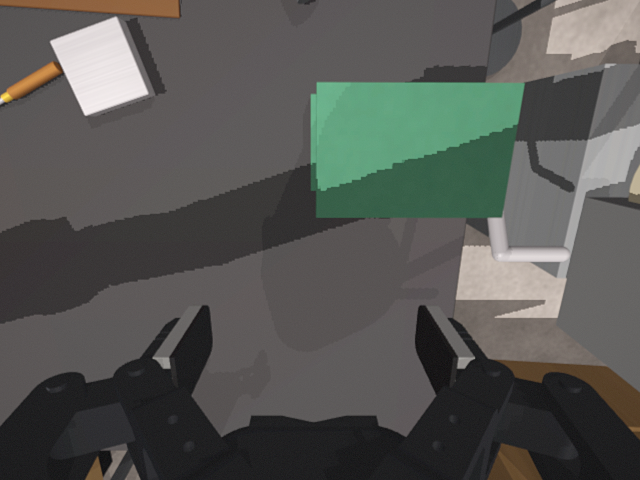

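The moves were refused because each row needs the "angular" field, so the arm hasn't moved. The wrist picture shows only bench and green box. I'll resend them.

Call:
{"method": "move_arm", "body": {
  "increments": [
    {"linear":[0.8,-1,0],"angular":[0,0,0],"jaw":1},
    {"linear":[0.8,-1,0],"angular":[0,0,0],"jaw":1},
    {"linear":[0.8,-1,0],"angular":[0,0,0],"jaw":1},
    {"linear":[0.8,-1,0],"angular":[0,0,0],"jaw":1},
    {"linear":[0.8,-1,0],"angular":[0,0,0],"jaw":1},
    {"linear":[0.8,-1,0],"angular":[0,0,0],"jaw":1},
    {"linear":[0.8,-1,0],"angular":[0,0,0],"jaw":1},
    {"linear":[0.8,-1,0],"angular":[0,0,0],"jaw":1},
    {"linear":[0.8,-1,0],"angular":[0,0,0],"jaw":1},
    {"linear":[0.8,-1,0],"angular":[0,0,0],"jaw":1},
    {"linear":[0.8,-1,0],"angular":[0,0,0],"jaw":1},
    {"linear":[0.8,-1,0],"angular":[0,0,0],"jaw":1}
  ]
}}

```text
t: 2.4
position: [428.6, -319.9, 323.8]
tcp_rot: [-0.001, 1.0, 0.001, -0.001]
wrist_force: [-0.0, -0.8, -0.5]
finger_gap: 85.4
finger_force: 0.0
```

```bash
python3 - <<'E'
from h import *
s=manip.sense(); print(s["position"],s["joint_pos"])
im,s=snap("wrist","w2"); fitcuffs("wrist",im,s)
for p in ([468,-171,28],[553,-400,28]): print(proj("wrist",p,s))
E
```

```text
[ 428.55 -319.86  323.76] [ 0.73  0.18 -0.17  1.72  0.03  1.25 -1.02]
wrist px 394.24032258064517 77.79838709677419 n 620 centre [ 557.46 -419.06] axes [50.74 62.06] ang(major az) 15.885650634765625 closed-end az 17.01902713946901
wrist px 190.98648648648648 116.98648648648648 n 74 centre [ 519.95 -164.89] axes [ 5.7  17.41] ang(major az) 97.2609510421753 closed-end az 138.56485124160236
wrist px 207.26209048361935 143.93915756630264 n 641 centre [ 473.49 -180.9 ] axes [48.68 78.52] ang(major az) 170.70077514648438 closed-end az -5.779170295404396
wrist px 243.18796992481202 124.81203007518798 n 133 centre [ 510.97 -229.68] axes [10.03 18.69] ang(major az) 86.46897888183594 closed-end az -169.96525695026915
wrist px 281.968 173.80533333333332 n 375 centre [ 448.17 -277.84] axes [26.79 56.81] ang(major az) 0.17095184326171875 closed-end az 26.342044384089842
[199.92 159.12]
[379.9   88.86]
```

Call:
{"method": "move_arm", "body": {
  "increments": [
    {"linear":[0.2,-1,0],"angular":[0,0,0],"jaw":1},
    {"linear":[0.2,-1,0],"angular":[0,0,0],"jaw":1},
    {"linear":[0.2,-1,0],"angular":[0,0,0],"jaw":1},
    {"linear":[0.2,-1,0],"angular":[0,0,0],"jaw":1},
    {"linear":[0.2,-1,0],"angular":[0,0,0],"jaw":1},
    {"linear":[0.2,-1,0],"angular":[0,0,0],"jaw":1},
    {"linear":[0.2,-1,0],"angular":[0,0,0],"jaw":1},
    {"linear":[0.2,-1,0],"angular":[0,0,0],"jaw":1},
    {"linear":[0.2,-1,0],"angular":[0,0,0],"jaw":1},
    {"linear":[0.2,-1,0],"angular":[0,0,0],"jaw":1},
    {"linear":[0.2,-1,0],"angular":[0,0,0],"jaw":1},
    {"linear":[0.2,-1,0],"angular":[0,0,0],"jaw":1}
  ]
}}

```text
t: 3.95
position: [487.2, -20.4, 324.0]
tcp_rot: [-0.0, 1.0, 0.001, -0.001]
wrist_force: [-0.4, 0.1, -0.0]
finger_gap: 85.4
finger_force: 0.0
```

Call:
{"method": "move_arm", "body": {
  "increments": [
    {"linear":[0.2,-1,0],"angular":[0,0,0],"jaw":1},
    {"linear":[0.2,-1,0],"angular":[0,0,0],"jaw":1},
    {"linear":[0.2,-1,0],"angular":[0,0,0],"jaw":1},
    {"linear":[0.2,-1,0],"angular":[0,0,0],"jaw":1},
    {"linear":[0.2,-1,0],"angular":[0,0,0],"jaw":1},
    {"linear":[0.2,-1,0],"angular":[0,0,0],"jaw":1},
    {"linear":[0,-1,0],"angular":[0,0,0],"jaw":1},
    {"linear":[0,-1,0],"angular":[0,0,0],"jaw":1},
    {"linear":[0,-1,0],"angular":[0,0,0],"jaw":1},
    {"linear":[0,-0.5,0],"angular":[0,0,0],"jaw":1},
    {"linear":[0,0,0],"angular":[0,0,0],"jaw":1},
    {"linear":[0,0,0],"angular":[0,0,0],"jaw":1}
  ]
}}

```text
t: 5.45
position: [517.5, 215.3, 325.0]
tcp_rot: [0.0, 1.0, 0.001, -0.0]
wrist_force: [-0.6, -0.1, 0.4]
finger_gap: 85.4
finger_force: 0.0
```

```bash
python3 - <<'E'
from h import *
im,s=snap("wrist","w3"); print(s["position"],s["joint_pos"],s["tcp_rot"])
print(proj("wrist",[548.9,334,264],s),proj("wrist",[595,251,259],s))
E
```

```text
[517.51 215.26 325.03] [ 0.02  0.27 -0.57  1.64  0.15  1.28 -2.16] [ 0.  1.  0. -0.]
[137.69 200.63] [259.15 128.91]
```

View pics/w3.png

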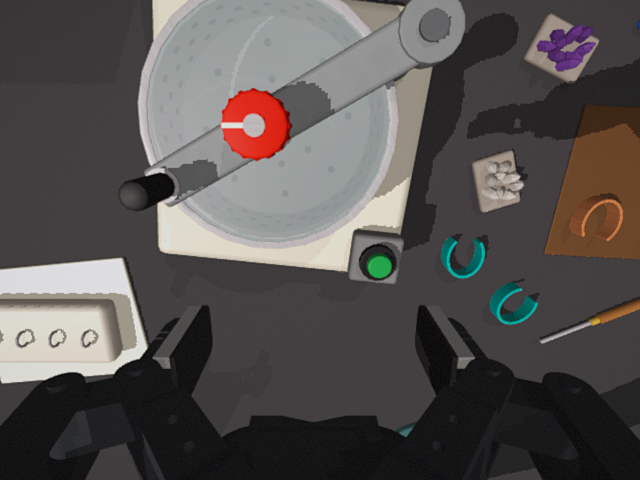

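The handle top sits at about (131,193) and the knob top at (254,125), both about 5 px off the prediction. I'll refine from this view.

```bash
python3 - <<'E'
from h import *
s=manip.sense()
cv2.imwrite("pics/c3.png",cv2.resize(cv2.imread("pics/w3.png")[0:300,100:480],None,fx=2,fy=2,interpolation=cv2.INTER_CUBIC))
for n,uv,z in [("handle",(131,193),264),("knob",(254,125),262),("post",(435,24),218),("button",(379,266),126)]: print(n,back("wrist",uv,z,s))
E
```

```text
handle [554.14 337.75 264.  ]
knob [597.46 253.72 262.  ]
post [665.14 131.03 218.  ]
button [447.3 141.1 126. ]
```

View pics/c3.png

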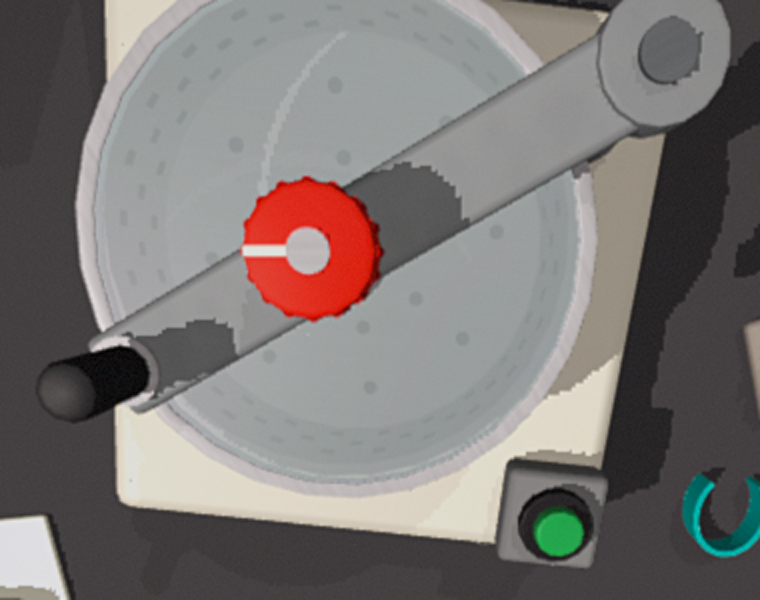

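Call:
{"method": "move_arm", "body": {
  "increments": [
    {"linear":[0.2,-0.6,0],"angular":[0,0,0],"jaw":1},
    {"linear":[0.2,-0.6,0],"angular":[0,0,0],"jaw":1},
    {"linear":[0.2,-0.6,0],"angular":[0,0,0],"jaw":1},
    {"linear":[0.2,-0.6,0],"angular":[0,0,0],"jaw":1},
    {"linear":[0.2,-0.6,0],"angular":[0,0,0],"jaw":1},
    {"linear":[0.2,-0.6,0],"angular":[0,0,0],"jaw":1},
    {"linear":[0.16,-0.6,0],"angular":[0,0,0],"jaw":1},
    {"linear":[0,-0.6,0],"angular":[0,0,0],"jaw":1},
    {"linear":[0,0,0],"angular":[0,0,0],"jaw":1},
    {"linear":[0,0,0],"angular":[0,0,0],"jaw":1}
  ]
}}

```text
t: 6.75
position: [551.1, 336.3, 325.5]
tcp_rot: [0.0, 1.0, 0.001, 0.0]
wrist_force: [-0.8, -0.1, 0.2]
finger_gap: 85.6
finger_force: 0.0
```

```bash
python3 - <<'E'
from h import *
s=manip.sense(); print(s["position"],s["joint_pos"],s["tcp_rot"])
E
```

```text
[551.06 336.27 325.46] [-0.19  0.44 -0.58  1.43  0.24  1.34 -2.35] [0. 1. 0. 0.]
```

Call:
{"method": "move_arm", "body": {
  "increments": [
    {"linear":[0,0,0.8],"angular":[0,0,0],"jaw":1},
    {"linear":[0,0,0.8],"angular":[0,0,0],"jaw":0.5},
    {"linear":[0,0,0.8],"angular":[0,0,0],"jaw":0.2},
    {"linear":[0,0,0.8],"angular":[0,0,0],"jaw":0.2},
    {"linear":[0,0,0.8],"angular":[0,0,0],"jaw":0.2},
    {"linear":[0,0,0.06],"angular":[0,0,0],"jaw":0.2},
    {"linear":[0,0,0],"angular":[0,0,0],"jaw":0.2},
    {"linear":[0,0,0],"angular":[0,0,0],"jaw":0.2}
  ]
}}

```text
t: 7.75
position: [551.5, 337.1, 224.9]
tcp_rot: [-0.0, 1.0, 0.001, 0.001]
wrist_force: [0.2, 0.5, 0.6]
finger_gap: 51.5
finger_force: 0.0
```

Call:
{"method": "move_arm", "body": {
  "increments": [
    {"linear":[0,0,0],"angular":[0,0,0],"jaw":-0.4},
    {"linear":[0,0,0],"angular":[0,0,0],"jaw":-0.4},
    {"linear":[0,0,0],"angular":[0,0,0],"jaw":-0.4}
  ]
}}

```text
t: 8.12
position: [551.1, 336.6, 224.1]
tcp_rot: [-0.0, 1.0, 0.001, 0.0]
wrist_force: [0.5, -0.1, 0.3]
finger_gap: 25.4
finger_force: 0.0
```

Call:
{"method": "move_arm", "body": {
  "increments": [
    {"linear":[0,0,0],"angular":[0,0,0],"jaw":-0.52},
    {"linear":[0,0,0],"angular":[0,0,0],"jaw":-0.52}
  ]
}}

```text
t: 8.38
position: [551.0, 337.2, 224.2]
tcp_rot: [-0.0, 1.0, 0.001, 0.0]
wrist_force: [0.0, 0.9, 1.7]
finger_gap: 20.6
finger_force: 16.2
```

Call:
{"method": "move_arm", "body": {
  "increments": [
    {"linear":[0,0,0],"angular":[0,0,0],"jaw":-0.56},
    {"linear":[0,0,0],"angular":[0,0,0],"jaw":-0.56}
  ]
}}

```text
t: 8.62
position: [551.0, 337.2, 224.3]
tcp_rot: [-0.0, 1.0, 0.001, 0.0]
wrist_force: [-1.4, 2.4, 2.8]
finger_gap: 19.5
finger_force: 39.5
```

Call:
{"method": "move_arm", "body": {
  "increments": [
    {"linear":[0,0,0],"angular":[0,0,0],"jaw":-0.7},
    {"linear":[0,0,0],"angular":[0,0,0],"jaw":-0.7}
  ]
}}

```text
t: 8.88
position: [551.0, 337.1, 224.4]
tcp_rot: [-0.0, 1.0, 0.001, 0.0]
wrist_force: [-1.3, 2.1, 4.8]
finger_gap: 19.1
finger_force: 58.6
```

Finger force grows in proportion to jaw overtravel, about 23 N per 0.04 of jaw, which will help with the soft cuffs. Now I swing the lid open.

Call:
{"method": "move_arm", "body": {
  "increments": [
    {"linear":[-0.65,0.4,0],"angular":[0,0,0],"jaw":-0.6},
    {"linear":[-0.62,0.45,0],"angular":[0,0,0],"jaw":-0.6},
    {"linear":[-0.58,0.5,0],"angular":[0,0,0],"jaw":-0.6},
    {"linear":[-0.54,0.54,0],"angular":[0,0,0],"jaw":-0.6},
    {"linear":[-0.49,0.58,0],"angular":[0,0,0],"jaw":-0.6},
    {"linear":[-0.44,0.62,0],"angular":[0,0,0],"jaw":-0.6},
    {"linear":[-0.39,0.66,0],"angular":[0,0,0],"jaw":-0.6},
    {"linear":[-0.34,0.69,0],"angular":[0,0,0],"jaw":-0.6}
  ]
}}

```text
t: 9.88
position: [443.8, 230.5, 224.2]
tcp_rot: [-0.003, 1.0, 0.004, -0.004]
wrist_force: [-16.6, 8.6, 14.5]
finger_gap: 18.7
finger_force: 59.1
```

Call:
{"method": "move_arm", "body": {
  "increments": [
    {"linear":[0,0,0],"angular":[0,0,0],"jaw":-0.6},
    {"linear":[0,0,0],"angular":[0,0,0],"jaw":-0.6}
  ]
}}

```text
t: 10.12
position: [442.3, 228.1, 224.1]
tcp_rot: [-0.0, 1.0, 0.002, -0.006]
wrist_force: [-21.8, 4.6, 17.1]
finger_gap: 18.3
finger_force: 60.3
```

```bash
python3 - <<'E'
from h import *
im,s=snap("wrist","w4"); im2,_=snap("top","t4",(80,140,300,310),2)
a=cv2.imread("pics/w4.png")[:, :]; b=cv2.imread("pics/t4.png")
h=340; a=cv2.resize(a,(453,340)); b=b[:340,:340]
cv2.imwrite("pics/m4.png",np.hstack([a,b])); print(s["torque"],s["joint_pos"],s["joint_torque"])
E
```

```text
[ 1.3   4.84 -0.6 ] [-0.01  0.25 -0.61  1.9   0.16  1.04 -2.25] [  6.88 -28.58   4.53 -26.75   5.21  -4.15   0.55]
```

View pics/m4.png

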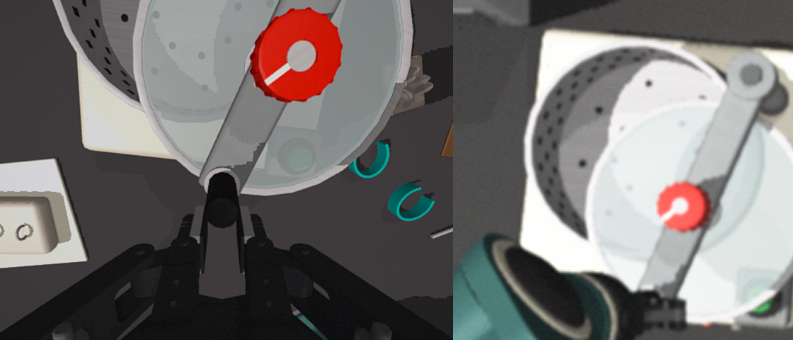

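The picture shows the lid half open, with the handle pinched at the far edge of the pads, about 10 mm ahead of the TCP in x. I'll re-centre and re-grip.

Call:
{"method": "move_arm", "body": {
  "increments": [
    {"linear":[0,0,0],"angular":[0,0,0],"jaw":-0.3},
    {"linear":[0.1,-0.1,0],"angular":[0,0,0],"jaw":-0.2},
    {"linear":[0,0,0],"angular":[0,0,0],"jaw":-0.2},
    {"linear":[0,0,0],"angular":[0,0,0],"jaw":-0.2}
  ]
}}

```text
t: 10.72
position: [452.8, 227.4, 223.7]
tcp_rot: [0.0, 1.0, 0.001, -0.0]
wrist_force: [-0.7, 0.7, -0.8]
finger_gap: 34.2
finger_force: 0.0
```

```bash
python3 - <<'E'
from h import *
im,s=snap("wrist","w5",(160,150,480,440),2); print(s["position"],s["wrist_force"])
E
```

```text
[452.81 227.41 223.67] [-0.72  0.71 -0.82]
```

View pics/w5.png

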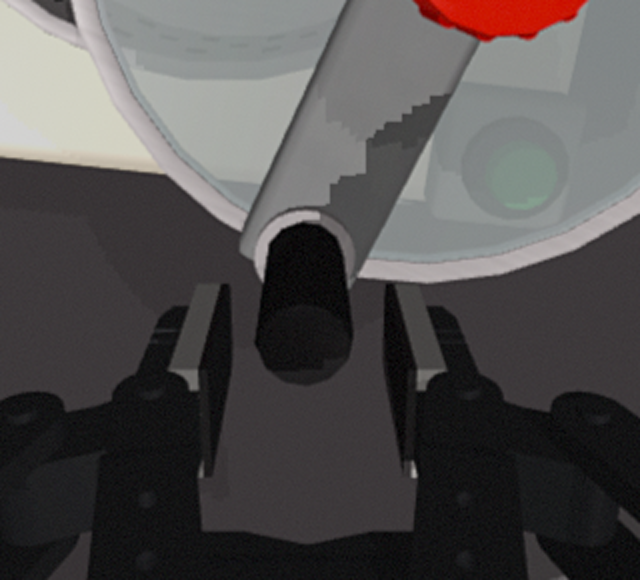

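```bash
python3 - <<'E'
from h import *
A=np.radians(np.linspace(155.6,229.6,18));P=np.array([665.5,131])+235*np.c_[np.cos(A),np.sin(A)]
D=np.diff(P,axis=0)/25;print(np.c_[D[:,0],-D[:,1],P[1:]])
E
```

```text
[[ -0.27   0.66 444.74 211.56]
 [ -0.22   0.68 439.26 194.57]
 [ -0.17   0.69 435.09 177.21]
 [ -0.11   0.7  432.25 159.59]
 [ -0.06   0.71 430.75 141.8 ]
 [ -0.01   0.71 430.61 123.96]
 [  0.05   0.71 431.82 106.15]
 [  0.1    0.71 434.38  88.48]
 [  0.16   0.7  438.27  71.06]
 [  0.21   0.68 443.48  53.99]
 [  0.26   0.67 449.96  37.36]
 [  0.31   0.64 457.69  21.27]
 [  0.36   0.62 466.62   5.81]
 [  0.4    0.59 476.69  -8.92]
 [  0.45   0.56 487.86 -22.85]
 [  0.49   0.52 500.05 -35.89]
 [  0.53   0.48 513.19 -47.96]]
```

Call:
{"method": "move_arm", "body": {
  "increments": [
    {"linear":[0,0,0],"angular":[0,0,0],"jaw":-0.5},
    {"linear":[0,0,0],"angular":[0,0,0],"jaw":-0.53},
    {"linear":[-0.27,0.66,0],"angular":[0,0,0],"jaw":-0.53},
    {"linear":[-0.22,0.68,0],"angular":[0,0,0],"jaw":-0.53},
    {"linear":[-0.17,0.69,0],"angular":[0,0,0],"jaw":-0.53},
    {"linear":[-0.11,0.7,0],"angular":[0,0,0],"jaw":-0.53},
    {"linear":[-0.06,0.71,0],"angular":[0,0,0],"jaw":-0.53},
    {"linear":[0,0.71,0],"angular":[0,0,0],"jaw":-0.53},
    {"linear":[0.05,0.71,0],"angular":[0,0,0],"jaw":-0.53},
    {"linear":[0.1,0.71,0],"angular":[0,0,0],"jaw":-0.53},
    {"linear":[0.16,0.7,0],"angular":[0,0,0],"jaw":-0.53}
  ]
}}

```text
t: 12.15
position: [438.9, 71.4, 223.9]
tcp_rot: [-0.0, 1.0, 0.002, -0.001]
wrist_force: [-1.6, 3.9, -1.4]
finger_gap: 20.3
finger_force: 22.3
```

Call:
{"method": "move_arm", "body": {
  "increments": [
    {"linear":[0.21,0.68,0],"angular":[0,0,0],"jaw":-0.53},
    {"linear":[0.26,0.67,0],"angular":[0,0,0],"jaw":-0.53},
    {"linear":[0.31,0.64,0],"angular":[0,0,0],"jaw":-0.53},
    {"linear":[0.36,0.62,0],"angular":[0,0,0],"jaw":-0.53},
    {"linear":[0.4,0.59,0],"angular":[0,0,0],"jaw":-0.53}
  ]
}}

```text
t: 12.78
position: [479.4, -9.5, 223.9]
tcp_rot: [-0.0, 1.0, 0.001, 0.0]
wrist_force: [-0.5, 4.7, -0.7]
finger_gap: 20.7
finger_force: 22.3
```

```bash
python3 - <<'E'
from h import *
im,s=snap("wrist","w6",(160,0,480,480),1.5); print(s["position"],s["joint_pos"],s["tcp_rot"])
E
```

```text
[479.37  -9.5  223.9 ] [ 0.35  0.19 -0.45  1.96  0.1   1.02 -1.71] [-0.  1.  0.  0.]
```

View pics/w6.png

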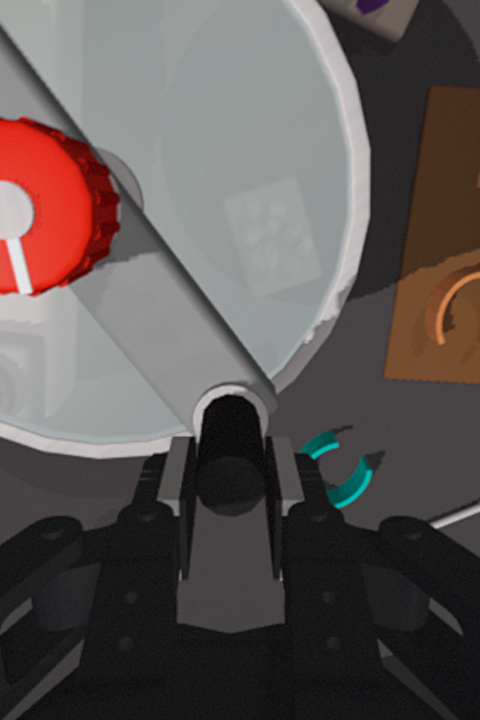

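Call:
{"method": "move_arm", "body": {
  "increments": [
    {"linear":[0.45,0.56,0],"angular":[0,0,0],"jaw":-0.53},
    {"linear":[0.49,0.52,0],"angular":[0,0,0],"jaw":-0.53},
    {"linear":[0.53,0.48,0],"angular":[0,0,0],"jaw":-0.53},
    {"linear":[0.1,0.08,0],"angular":[0,0,0],"jaw":-0.53},
    {"linear":[0,0,0],"angular":[0,0,0],"jaw":-0.53}
  ]
}}

```text
t: 13.45
position: [518.9, -50.9, 224.0]
tcp_rot: [0.001, 1.0, 0.001, 0.001]
wrist_force: [2.5, -0.3, -2.4]
finger_gap: 20.5
finger_force: 22.1
```

Call:
{"method": "move_arm", "body": {
  "increments": [
    {"linear":[0.12,0.1,0],"angular":[0,0,0],"jaw":-0.53},
    {"linear":[0,0,0],"angular":[0,0,0],"jaw":-0.53}
  ]
}}

```text
t: 13.7
position: [519.9, -51.7, 223.9]
tcp_rot: [-0.0, 1.0, 0.002, -0.001]
wrist_force: [-3.5, 3.1, 1.4]
finger_gap: 20.3
finger_force: 22.5
```

Call:
{"method": "move_arm", "body": {
  "increments": [
    {"linear":[0.12,0.1,0],"angular":[0,0,0],"jaw":-0.53},
    {"linear":[0,0,0],"angular":[0,0,0],"jaw":-0.53}
  ]
}}

```text
t: 13.95
position: [520.6, -51.7, 223.6]
tcp_rot: [-0.001, 1.0, 0.002, -0.004]
wrist_force: [-11.8, 7.8, 6.1]
finger_gap: 20.8
finger_force: 23.1
```

At the stop, wide open: pushing further only raised the force. Next I release, rise and look at the first cuff.

Call:
{"method": "move_arm", "body": {
  "increments": [
    {"linear":[-0.08,-0.08,0],"angular":[0,0,0],"jaw":-0.4},
    {"linear":[0,0,0],"angular":[0,0,0],"jaw":0},
    {"linear":[0,0,0],"angular":[0,0,0],"jaw":0},
    {"linear":[0,0,-0.8],"angular":[0,0,0],"jaw":0.2},
    {"linear":[0,0,-1],"angular":[0,0,0],"jaw":1},
    {"linear":[0,0,-1],"angular":[0,0,0],"jaw":1},
    {"linear":[-0.2,0.4,-1],"angular":[0,0,0],"jaw":1},
    {"linear":[-0.4,0.9,0],"angular":[0,0,0],"jaw":1},
    {"linear":[-0.4,0.9,0],"angular":[0,0,0],"jaw":1},
    {"linear":[-0.4,0.9,0],"angular":[0,0,0],"jaw":1},
    {"linear":[-0.3,0.9,0.5],"angular":[0,0,0],"jaw":1},
    {"linear":[-0.2,0.9,1],"angular":[0,0,0],"jaw":1}
  ]
}}

```text
t: 15.45
position: [475.4, -176.9, 282.2]
tcp_rot: [0.001, 1.0, 0.001, 0.001]
wrist_force: [-0.1, -0.1, 0.2]
finger_gap: 85.3
finger_force: 0.0
```

Call:
{"method": "move_arm", "body": {
  "increments": [
    {"linear":[0,0.1,1],"angular":[0,0,0],"jaw":1},
    {"linear":[0,0,1],"angular":[0,0,0],"jaw":1},
    {"linear":[0,0,1],"angular":[0,0,0],"jaw":1},
    {"linear":[0,0,0],"angular":[0,0,0],"jaw":1},
    {"linear":[0,0,0],"angular":[0,0,0],"jaw":1},
    {"linear":[0,0,0],"angular":[0,0,0],"jaw":1}
  ]
}}

```text
t: 16.2
position: [475.6, -178.1, 207.7]
tcp_rot: [0.0, 1.0, 0.001, 0.001]
wrist_force: [-0.2, -0.0, -0.7]
finger_gap: 85.4
finger_force: 0.0
```

```bash
python3 - <<'E'
from h import *
s=manip.sense()
im,s=snap("wrist","w7",(120,80,460,360),2); print(s["position"],s["joint_pos"],s["tcp_rot"])
fitcuffs("wrist",im,s,box=(210,100,420,320)); snap("top","t7")
E
```

```text
[ 475.64 -178.13  207.68] [ 0.57  0.24 -0.32  1.92  0.09  0.99 -1.36] [0. 1. 0. 0.]
wrist px 319.65646258503403 203.58843537414967 n 588 centre [ 473.1  -182.27] axes [50.14 62.02] ang(major az) 171.14955139160156 closed-end az -12.463005359941725
```

View pics/w7.png

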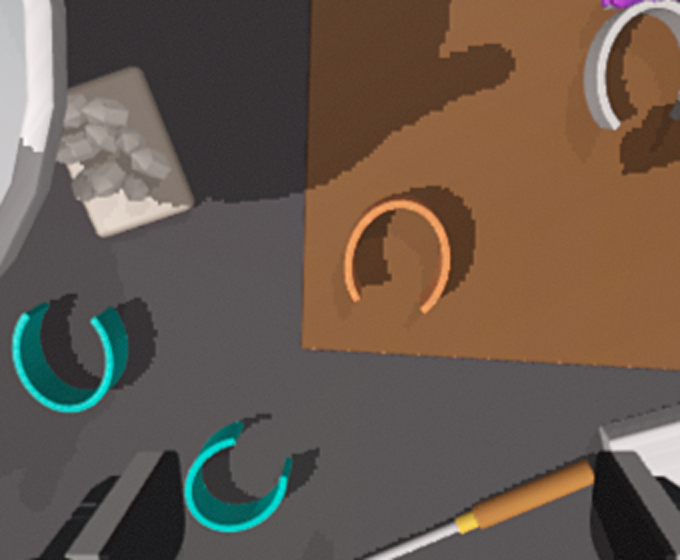

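The bare copper cuff is at crop (398,255) with its mouth toward the robot. Fit: centre (473.1, -182.3), axis -9°. I'll align, descend and close lightly in small steps.

Call:
{"method": "move_arm", "body": {
  "increments": [
    {"linear":[-0.1,0.16,0.8],"angular":[0,0,0],"jaw":1},
    {"linear":[0,0,1],"angular":[0,0,1],"jaw":1},
    {"linear":[0,0,1],"angular":[0,0,0.1],"jaw":1},
    {"linear":[0,0,1],"angular":[0,0,0],"jaw":1},
    {"linear":[0,0,1],"angular":[0,0,0],"jaw":1},
    {"linear":[0,0,1],"angular":[0,0,0],"jaw":1},
    {"linear":[0,0,1],"angular":[0,0,0],"jaw":1},
    {"linear":[0,0,0.8],"angular":[0,0,0],"jaw":0.8},
    {"linear":[0,0,0.4],"angular":[0,0,0],"jaw":0.6},
    {"linear":[0,0,0.05],"angular":[0,0,0],"jaw":0.45},
    {"linear":[0,0,0],"angular":[0,0,0],"jaw":0.35},
    {"linear":[0,0,0],"angular":[0,0,0],"jaw":0.32}
  ]
}}

```text
t: 17.8
position: [472.9, -182.1, 6.0]
tcp_rot: [0.0, 0.997, -0.076, 0.001]
wrist_force: [0.9, -0.5, 0.2]
finger_gap: 56.3
finger_force: 0.0
```

Call:
{"method": "move_arm", "body": {
  "increments": [
    {"linear":[0,0,0],"angular":[0,0,0],"jaw":0.3},
    {"linear":[0,0,0],"angular":[0,0,0],"jaw":0.28},
    {"linear":[0,0,0],"angular":[0,0,0],"jaw":0.26},
    {"linear":[0,0,0],"angular":[0,0,0],"jaw":0.26}
  ]
}}

```text
t: 18.3
position: [472.3, -181.8, 5.2]
tcp_rot: [0.0, 0.997, -0.075, -0.0]
wrist_force: [-0.5, -0.0, -0.3]
finger_gap: 54.1
finger_force: 0.0
```

Call:
{"method": "move_arm", "body": {
  "increments": [
    {"linear":[0,0,0],"angular":[0,0,0],"jaw":0.24},
    {"linear":[0,0,0],"angular":[0,0,0],"jaw":0.24}
  ]
}}

```text
t: 18.55
position: [472.3, -181.8, 5.2]
tcp_rot: [0.0, 0.997, -0.075, -0.0]
wrist_force: [-0.9, -0.4, -0.4]
finger_gap: 52.8
finger_force: 0.0
```

Call:
{"method": "move_arm", "body": {
  "increments": [
    {"linear":[0,0,0],"angular":[0,0,0],"jaw":0.23},
    {"linear":[0,0,0],"angular":[0,0,0],"jaw":0.22}
  ]
}}

```text
t: 18.8
position: [472.3, -181.8, 5.2]
tcp_rot: [0.0, 0.997, -0.075, 0.0]
wrist_force: [0.4, -0.6, 0.7]
finger_gap: 51.8
finger_force: 0.0
```

Call:
{"method": "move_arm", "body": {
  "increments": [
    {"linear":[0,0,0],"angular":[0,0,0],"jaw":0.21},
    {"linear":[0,0,0],"angular":[0,0,0],"jaw":0.21}
  ]
}}

```text
t: 19.05
position: [472.3, -181.8, 5.2]
tcp_rot: [0.0, 0.997, -0.075, -0.0]
wrist_force: [0.0, -0.6, -0.3]
finger_gap: 51.4
finger_force: 0.0
```

```bash
python3 - <<'E'
from h import *
im,s=snap("wrist","w8"); fitcuffs("wrist",im,s,box=(120,150,520,480))
im,_=snap("top","t8"); 
for n in ("t7","t8"): fitcuffs("top",cv2.imread(f"pics/{n}.png")[:,:,::-1].copy(),None,box=(345,195,505,305))
E
```

```text
wrist px 370.239367219917 165.46654564315352 n 3856 centre [ 530.76 -213.09] axes [13.54 61.79] ang(major az) 82.57417297363281 closed-end az -87.30735488337044
wrist px 296.8211636532221 292.9653453871117 n 8628 centre [ 477.48 -175.99] axes [54.41 71.35] ang(major az) 30.80223846435547 closed-end az 115.18854166240799
wrist px 402.545905707196 286.3374689826303 n 806 centre [ 474.41 -223.76] axes [10.43 22.59] ang(major az) 2.3257293701171875 closed-end az 165.8288725967785
wrist px 259.5421686746988 335.43373493975906 n 83 centre [ 457.44 -152.52] axes [3.38 7.67] ang(major az) 0.14302825927734375 closed-end az 26.515957764962632
```

Numbers are ambiguous this close, so I'll view it.

View pics/w8.png

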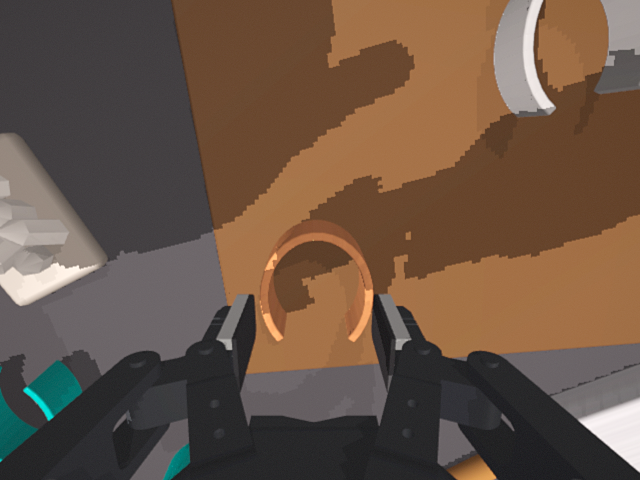

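The picture shows the cuff ring between the pads, but the pad tips (col 255 and 373, row 296) are nearer the camera than the ring. From their spacing, the tips sit about 34 mm behind the reported TCP, which also explains the shallow handle grip. I'll open, go lower watching force, then close.

Call:
{"method": "move_arm", "body": {
  "increments": [
    {"linear":[0,0,0],"angular":[0,0,0],"jaw":0.35},
    {"linear":[0,0,0],"angular":[0,0,0],"jaw":0.5},
    {"linear":[0,0,0],"angular":[0,0,0],"jaw":0.5},
    {"linear":[0,0,0.25],"angular":[0,0,0],"jaw":0.5},
    {"linear":[0,0,0.25],"angular":[0,0,0],"jaw":0.5}
  ]
}}

```text
t: 19.77
position: [472.2, -181.8, -7.8]
tcp_rot: [0.0, 0.997, -0.075, -0.0]
wrist_force: [-0.1, 0.6, -0.4]
finger_gap: 64.3
finger_force: 0.0
```

Call:
{"method": "move_arm", "body": {
  "increments": [
    {"linear":[0,0,0.15],"angular":[0,0,0],"jaw":0.5},
    {"linear":[0,0,0],"angular":[0,0,0],"jaw":0.5}
  ]
}}

```text
t: 20.02
position: [472.0, -181.7, -11.5]
tcp_rot: [-0.0, 0.997, -0.075, -0.0]
wrist_force: [-0.7, 0.1, -0.3]
finger_gap: 64.0
finger_force: 0.0
```

```bash
python3 - <<'E'
from h import *
im,s=snap("wrist","w9"); print(s["position"],s["wrist_force"],s["finger_gap"])
E
```

```text
[ 471.98 -181.7   -11.54] [-0.7   0.13 -0.35] 64.03801046962508
```

No contact with the TCP at -11.5, which confirms the offset. Going lower.

Call:
{"method": "move_arm", "body": {
  "increments": [
    {"linear":[0,0,0.2],"angular":[0,0,0],"jaw":0.5},
    {"linear":[0,0,0],"angular":[0,0,0],"jaw":0.5}
  ]
}}

```text
t: 20.32
position: [472.1, -181.8, -16.4]
tcp_rot: [-0.0, 0.997, -0.075, -0.0]
wrist_force: [0.1, 0.3, -0.0]
finger_gap: 63.8
finger_force: 0.0
```

Call:
{"method": "move_arm", "body": {
  "increments": [
    {"linear":[0,0,0.2],"angular":[0,0,0],"jaw":0.5},
    {"linear":[0,0,0],"angular":[0,0,0],"jaw":0.4},
    {"linear":[0,0,0],"angular":[0,0,0],"jaw":0.33},
    {"linear":[0,0,0],"angular":[0,0,0],"jaw":0.3},
    {"linear":[0,0,0],"angular":[0,0,0],"jaw":0.28},
    {"linear":[0,0,0],"angular":[0,0,0],"jaw":0.26}
  ]
}}

```text
t: 21.08
position: [472.4, -182.1, -20.9]
tcp_rot: [0.0, 0.997, -0.076, 0.0]
wrist_force: [-0.4, -1.0, 0.1]
finger_gap: 53.9
finger_force: 0.3
```

Call:
{"method": "move_arm", "body": {
  "increments": [
    {"linear":[0,0,0],"angular":[0,0,0],"jaw":0.25},
    {"linear":[0,0,0],"angular":[0,0,0],"jaw":0.25}
  ]
}}

```text
t: 21.32
position: [472.4, -181.9, -21.0]
tcp_rot: [0.0, 0.997, -0.076, 0.0]
wrist_force: [-0.5, -0.6, 0.5]
finger_gap: 53.4
finger_force: 0.3
```

Call:
{"method": "move_arm", "body": {
  "increments": [
    {"linear":[0,0,0],"angular":[0,0,0],"jaw":0.24},
    {"linear":[0,0,0],"angular":[0,0,0],"jaw":0.24}
  ]
}}

```text
t: 21.58
position: [472.4, -181.9, -21.0]
tcp_rot: [0.0, 0.997, -0.075, 0.0]
wrist_force: [0.6, -1.3, 0.5]
finger_gap: 53.2
finger_force: 0.4
```

Call:
{"method": "move_arm", "body": {
  "increments": [
    {"linear":[0,0,0],"angular":[0,0,0],"jaw":0.23},
    {"linear":[0,0,0],"angular":[0,0,0],"jaw":0.23}
  ]
}}

```text
t: 21.82
position: [472.4, -181.8, -21.0]
tcp_rot: [0.0, 0.997, -0.075, 0.0]
wrist_force: [0.6, -1.2, 0.1]
finger_gap: 52.6
finger_force: 0.5
```

Call:
{"method": "move_arm", "body": {
  "increments": [
    {"linear":[0,0,0],"angular":[0,0,0],"jaw":0.22},
    {"linear":[0,0,0],"angular":[0,0,0],"jaw":0.22}
  ]
}}

```text
t: 22.08
position: [472.4, -181.9, -20.9]
tcp_rot: [0.0, 0.997, -0.075, 0.0]
wrist_force: [-0.3, -0.7, 1.6]
finger_gap: 52.3
finger_force: 6.5
```

Call:
{"method": "move_arm", "body": {
  "increments": [
    {"linear":[0,0,0],"angular":[0,0,0],"jaw":0.21},
    {"linear":[0,0,0],"angular":[0,0,0],"jaw":0.21}
  ]
}}

```text
t: 22.32
position: [472.3, -181.9, -20.9]
tcp_rot: [0.0, 0.997, -0.076, -0.0]
wrist_force: [-0.7, -0.1, 3.5]
finger_gap: 52.1
finger_force: 15.6
```

Call:
{"method": "move_arm", "body": {
  "increments": [
    {"linear":[0,0,0],"angular":[0,0,0],"jaw":0.2},
    {"linear":[0,0,0],"angular":[0,0,0],"jaw":0.2}
  ]
}}

```text
t: 22.58
position: [472.3, -181.9, -20.8]
tcp_rot: [0.0, 0.997, -0.076, -0.0]
wrist_force: [-0.9, 0.1, 4.7]
finger_gap: 51.6
finger_force: 25.3
```

25 N on the pads, which is a light grip. Lift slowly and check.

Call:
{"method": "move_arm", "body": {
  "increments": [
    {"linear":[0,0,-0.2],"angular":[0,0,0],"jaw":0.2},
    {"linear":[0,0,-0.4],"angular":[0,0,0],"jaw":0.2},
    {"linear":[0,0,-0.6],"angular":[0,0,0],"jaw":0.2},
    {"linear":[0,0,-0.6],"angular":[0,0,0],"jaw":0.2}
  ]
}}

```text
t: 23.08
position: [472.5, -181.8, 25.2]
tcp_rot: [0.0, 0.997, -0.075, 0.0]
wrist_force: [0.9, -0.7, -0.8]
finger_gap: 51.8
finger_force: 25.4
```

```bash
python3 - <<'E'
from h import *
im,s=snap("wrist","w10"); snap("top","t10"); print(s["position"],s["wrist_force"],s["finger_gap"],s["finger_force"])
E
```

```text
[ 472.53 -181.81   25.21] [ 0.87 -0.71 -0.78] 51.83104808340107 25.404406569432467
```

Call:
{"method": "move_arm", "body": {
  "increments": [
    {"linear":[0,0,-0.8],"angular":[0,0,-0.5],"jaw":0.2},
    {"linear":[0,0,-0.8],"angular":[0,0,-0.6],"jaw":0.2},
    {"linear":[0,0,-0.8],"angular":[0,0,0],"jaw":0.2},
    {"linear":[0,0,-0.8],"angular":[0,0,0],"jaw":0.2},
    {"linear":[0,0,-0.8],"angular":[0,0,0],"jaw":0.2},
    {"linear":[0,0,-0.8],"angular":[0,0,0],"jaw":0.2},
    {"linear":[0,0,-0.8],"angular":[0,0,0],"jaw":0.2},
    {"linear":[0,0,-0.8],"angular":[0,0,0],"jaw":0.2},
    {"linear":[0,0,-0.8],"angular":[0,0,0],"jaw":0.2},
    {"linear":[0,0,-0.8],"angular":[0,0,0],"jaw":0.2},
    {"linear":[0,0,-0.8],"angular":[0,0,0],"jaw":0.2},
    {"linear":[0,0,-0.8],"angular":[0,0,0],"jaw":0.2}
  ]
}}

```text
t: 24.68
position: [471.9, -181.7, 264.5]
tcp_rot: [0.0, 1.0, 0.001, -0.0]
wrist_force: [0.6, -0.5, -2.6]
finger_gap: 51.6
finger_force: 25.5
```

Call:
{"method": "move_arm", "body": {
  "increments": [
    {"linear":[0.3,-0.8,-0.2],"angular":[0,0,0],"jaw":0.2},
    {"linear":[0.3,-0.8,-0.2],"angular":[0,0,0],"jaw":0.2},
    {"linear":[0.3,-0.8,0],"angular":[0,0,0],"jaw":0.2},
    {"linear":[0.3,-0.8,0],"angular":[0,0,0],"jaw":0.2},
    {"linear":[0.3,-0.8,0],"angular":[0,0,0],"jaw":0.2},
    {"linear":[0.3,-0.8,0],"angular":[0,0,0],"jaw":0.2},
    {"linear":[0.3,-0.8,0],"angular":[0,0,0],"jaw":0.2},
    {"linear":[0.3,-0.8,0],"angular":[0,0,0],"jaw":0.2},
    {"linear":[0.3,-0.8,0],"angular":[0,0,0],"jaw":0.2},
    {"linear":[0.3,-0.8,0],"angular":[0,0,0],"jaw":0.2},
    {"linear":[0.3,-0.8,0],"angular":[0,0,0],"jaw":0.2}
  ]
}}

```text
t: 26.05
position: [554.2, 38.9, 273.7]
tcp_rot: [0.0, 1.0, 0.001, -0.0]
wrist_force: [0.1, -0.1, -0.6]
finger_gap: 51.9
finger_force: 25.5
```

Call:
{"method": "move_arm", "body": {
  "increments": [
    {"linear":[0.3,-0.8,0],"angular":[0,0,0],"jaw":0.2},
    {"linear":[0.3,-0.8,0],"angular":[0,0,0],"jaw":0.2},
    {"linear":[0.3,-0.8,0],"angular":[0,0,0],"jaw":0.2},
    {"linear":[0.3,-0.8,0],"angular":[0,0,0],"jaw":0.2},
    {"linear":[0.3,-0.8,0],"angular":[0,0,0],"jaw":0.2},
    {"linear":[0.3,-0.8,0],"angular":[0,0,0],"jaw":0.2},
    {"linear":[0.3,-0.8,0],"angular":[0,0,0],"jaw":0.2},
    {"linear":[0.3,-0.8,0],"angular":[0,0,0],"jaw":0.2},
    {"linear":[0.3,-0.8,0],"angular":[0,0,0],"jaw":0.2},
    {"linear":[0.3,-0.8,0],"angular":[0,0,0],"jaw":0.2},
    {"linear":[0.4,-0.7,0],"angular":[0,0,0],"jaw":0.2},
    {"linear":[0,0,0],"angular":[0,0,0],"jaw":0.2}
  ]
}}

```text
t: 27.55
position: [638.6, 258.4, 273.4]
tcp_rot: [-0.0, 1.0, 0.002, -0.0]
wrist_force: [-0.2, 0.2, -1.1]
finger_gap: 51.7
finger_force: 25.5
```

```bash
python3 - <<'E'
from h import *
s=manip.sense(); print(s["position"],s["joint_pos"],s["wrist_force"],s["finger_force"])
E
```

```text
[638.59 258.37 273.38] [-0.1   0.54 -0.5   1.39  0.26  1.28 -2.19] [-0.23  0.16 -1.08] 25.476853859145194
```

Call:
{"method": "move_arm", "body": {
  "increments": [
    {"linear":[0,0.1,0.8],"angular":[0,0,0],"jaw":0.2},
    {"linear":[0,0,0.9],"angular":[0,0,0],"jaw":0.2},
    {"linear":[0,0,0.9],"angular":[0,0,0],"jaw":0.2},
    {"linear":[0,0,0.9],"angular":[0,0,0],"jaw":0.2},
    {"linear":[0,0,0.9],"angular":[0,0,0],"jaw":0.2},
    {"linear":[0,0,0.9],"angular":[0,0,0],"jaw":0.2},
    {"linear":[0,0,0.9],"angular":[0,0,0],"jaw":0.2},
    {"linear":[0,0,0.8],"angular":[0,0,0],"jaw":0.2},
    {"linear":[0,0,0.6],"angular":[0,0,0],"jaw":0.2},
    {"linear":[0,0,0.4],"angular":[0,0,0],"jaw":0.2},
    {"linear":[0,0,0.2],"angular":[0,0,0],"jaw":0.2},
    {"linear":[0,0,0.2],"angular":[0,0,0],"jaw":0.2}
  ]
}}

```text
t: 29.05
position: [639.2, 253.9, 64.2]
tcp_rot: [-0.0, 1.0, 0.001, 0.001]
wrist_force: [-0.1, -0.4, -0.3]
finger_gap: 52.0
finger_force: 25.5
```

Call:
{"method": "move_arm", "body": {
  "increments": [
    {"linear":[0,0,0.1],"angular":[0,0,0],"jaw":0.2},
    {"linear":[0,0,0],"angular":[0,0,0],"jaw":0.2}
  ]
}}

```text
t: 29.3
position: [638.8, 253.6, 61.6]
tcp_rot: [-0.0, 1.0, 0.001, 0.0]
wrist_force: [-0.0, -1.0, -0.2]
finger_gap: 51.4
finger_force: 25.5
```

Call:
{"method": "move_arm", "body": {
  "increments": [
    {"linear":[0,0,0.06],"angular":[0,0,0],"jaw":0.2},
    {"linear":[0,0,0],"angular":[0,0,0],"jaw":0.2}
  ]
}}

```text
t: 29.55
position: [638.8, 253.6, 60.0]
tcp_rot: [0.0, 1.0, 0.001, 0.0]
wrist_force: [0.1, 0.4, -0.4]
finger_gap: 51.6
finger_force: 25.5
```

Call:
{"method": "move_arm", "body": {
  "increments": [
    {"linear":[0,0,0.06],"angular":[0,0,0],"jaw":0.2},
    {"linear":[0,0,0],"angular":[0,0,0],"jaw":0.2}
  ]
}}

```text
t: 29.8
position: [638.7, 253.6, 58.4]
tcp_rot: [0.0, 1.0, 0.001, -0.0]
wrist_force: [0.1, 0.2, -2.1]
finger_gap: 51.7
finger_force: 25.5
```

Call:
{"method": "move_arm", "body": {
  "increments": [
    {"linear":[0,0,0.04],"angular":[0,0,0],"jaw":0.2},
    {"linear":[0,0,0],"angular":[0,0,0],"jaw":0.2}
  ]
}}

```text
t: 30.05
position: [638.8, 253.6, 58.3]
tcp_rot: [0.0, 1.0, 0.001, 0.0]
wrist_force: [-0.9, -1.6, 5.4]
finger_gap: 52.1
finger_force: 26.1
```

Call:
{"method": "move_arm", "body": {
  "increments": [
    {"linear":[0,0,0.04],"angular":[0,0,0],"jaw":0.2},
    {"linear":[0,0,0],"angular":[0,0,0],"jaw":0.2}
  ]
}}

```text
t: 30.3
position: [638.8, 253.6, 58.2]
tcp_rot: [0.0, 1.0, 0.001, 0.0]
wrist_force: [-4.2, -2.6, 10.6]
finger_gap: 51.6
finger_force: 26.7
```

Down on the floor with 10 N contact. Release, rise and go to the second cuff.

Call:
{"method": "move_arm", "body": {
  "increments": [
    {"linear":[0,0,-0.06],"angular":[0,0,0],"jaw":0.24},
    {"linear":[0,0,0],"angular":[0,0,0],"jaw":0.3},
    {"linear":[0,0,0],"angular":[0,0,0],"jaw":0.45},
    {"linear":[0,0,0],"angular":[0,0,0],"jaw":0.5},
    {"linear":[0,0,-0.4],"angular":[0,0,0],"jaw":0.5},
    {"linear":[0,0,-0.8],"angular":[0,0,0],"jaw":0.5},
    {"linear":[0,0,-1],"angular":[0,0,0],"jaw":0.5},
    {"linear":[0,0,-1],"angular":[0,0,0],"jaw":0.5},
    {"linear":[0,0,-1],"angular":[0,0,0],"jaw":1},
    {"linear":[0,0,-1],"angular":[0,0,0],"jaw":1},
    {"linear":[0,0,-1],"angular":[0,0,0],"jaw":1},
    {"linear":[0,0,-1],"angular":[0,0,0],"jaw":1}
  ]
}}

```text
t: 31.8
position: [638.9, 253.9, 240.8]
tcp_rot: [-0.0, 1.0, 0.001, 0.001]
wrist_force: [0.1, 0.3, 1.4]
finger_gap: 85.6
finger_force: 0.0
```

```bash
python3 - <<'E'
from h import *
im,s=snap("wrist","w11"); print(s["position"])
fitcuffs("wrist",im,s,z=107,box=(150,60,470,330))
E
```

```text
[638.89 253.85 240.8 ]
wrist px 314.23062015503876 209.765503875969 n 516 centre [639.58 254.32] axes [50.21 61.51] ang(major az) 179.80207061767578 closed-end az -3.3313153658987673
```

Call:
{"method": "move_arm", "body": {
  "increments": [
    {"linear":[-0.1,0.8,-0.6],"angular":[0,0,0],"jaw":1},
    {"linear":[-0.1,0.9,0],"angular":[0,0,0],"jaw":1},
    {"linear":[-0.1,0.9,0],"angular":[0,0,0],"jaw":1},
    {"linear":[-0.1,0.9,0],"angular":[0,0,0],"jaw":1},
    {"linear":[-0.1,0.9,0],"angular":[0,0,0],"jaw":1},
    {"linear":[-0.1,0.9,0],"angular":[0,0,0],"jaw":1},
    {"linear":[-0.1,0.9,0],"angular":[0,0,0],"jaw":1},
    {"linear":[-0.1,0.9,0],"angular":[0,0,0],"jaw":1},
    {"linear":[-0.1,0.9,0],"angular":[0,0,0],"jaw":1},
    {"linear":[-0.1,0.9,0],"angular":[0,0,0],"jaw":1},
    {"linear":[-0.1,0.9,0],"angular":[0,0,0],"jaw":1},
    {"linear":[-0.1,0.9,0],"angular":[0,0,0],"jaw":1}
  ]
}}

```text
t: 33.35
position: [609.1, -15.4, 253.0]
tcp_rot: [0.0, 1.0, 0.001, 0.0]
wrist_force: [-0.0, 0.3, -0.0]
finger_gap: 85.6
finger_force: 0.0
```

Call:
{"method": "move_arm", "body": {
  "increments": [
    {"linear":[-0.1,1,0],"angular":[0,0,0],"jaw":1},
    {"linear":[-0.1,1,0],"angular":[0,0,0],"jaw":1},
    {"linear":[-0.1,1,0],"angular":[0,0,0],"jaw":1},
    {"linear":[-0.1,1,0],"angular":[0,0,0],"jaw":1},
    {"linear":[-0.2,1,0],"angular":[0,0,0],"jaw":1},
    {"linear":[-0.2,1,0],"angular":[0,0,0],"jaw":1},
    {"linear":[-0.2,1,0],"angular":[0,0,0],"jaw":1},
    {"linear":[-0.2,1,0],"angular":[0,0,0],"jaw":1},
    {"linear":[-0.2,1,0],"angular":[0,0,0],"jaw":1},
    {"linear":[-0.2,1,0],"angular":[0,0,0],"jaw":1},
    {"linear":[-0.2,1,0],"angular":[0,0,0],"jaw":1},
    {"linear":[-0.2,1,0],"angular":[0,0,0],"jaw":1}
  ]
}}

```text
t: 34.85
position: [559.5, -315.4, 253.0]
tcp_rot: [0.0, 1.0, 0.001, 0.0]
wrist_force: [0.9, 0.4, -0.6]
finger_gap: 85.5
finger_force: 0.0
```

Call:
{"method": "move_arm", "body": {
  "increments": [
    {"linear":[0,1,0],"angular":[0,0,0],"jaw":1},
    {"linear":[0,1,0],"angular":[0,0,0],"jaw":1},
    {"linear":[0,1,0],"angular":[0,0,0],"jaw":1},
    {"linear":[0,1,0],"angular":[0,0,0],"jaw":1},
    {"linear":[0,0.2,0.8],"angular":[0,0,0],"jaw":1},
    {"linear":[0,0,1],"angular":[0,0,0],"jaw":1},
    {"linear":[0,0,1],"angular":[0,0,0],"jaw":1},
    {"linear":[0,0,0],"angular":[0,0,0],"jaw":1},
    {"linear":[0,0,0],"angular":[0,0,0],"jaw":1}
  ]
}}

```text
t: 35.98
position: [560.9, -418.7, 183.3]
tcp_rot: [-0.0, 1.0, 0.002, 0.0]
wrist_force: [0.1, 0.4, 0.0]
finger_gap: 85.4
finger_force: 0.0
```

```bash
python3 - <<'E'
from h import *
im,s=snap("wrist","w12"); print(s["position"],s["joint_pos"],s["tcp_rot"])
fitcuffs("wrist",im,s,box=(180,60,450,330)); snap("top","t12")
E
```

```text
[ 560.95 -418.66  183.26] [ 0.81  0.6  -0.32  1.47  0.2   1.11 -1.12] [-0.  1.  0.  0.]
wrist px 314.84250764525996 210.48929663608564 n 654 centre [ 556.73 -421.09] axes [50.26 61.41] ang(major az) 15.204559326171875 closed-end az 12.311764181732663
```

Cuff A stands in the basket at (639.6, 254.3). Cuff B fit: (556.7, -421.1), axis 15.2°.

Call:
{"method": "move_arm", "body": {
  "increments": [
    {"linear":[-0.17,0.1,0.6],"angular":[0,0,0],"jaw":1},
    {"linear":[0,0,0.9],"angular":[0,0,-0.95],"jaw":1},
    {"linear":[0,0,0.9],"angular":[0,0,-0.95],"jaw":0.7},
    {"linear":[0,0,0.9],"angular":[0,0,0],"jaw":0.6},
    {"linear":[0,0,0.9],"angular":[0,0,0],"jaw":0.6},
    {"linear":[0,0,0.9],"angular":[0,0,0],"jaw":0.6},
    {"linear":[0,0,0.8],"angular":[0,0,0],"jaw":0.6},
    {"linear":[0,0,0.7],"angular":[0,0,0],"jaw":0.6},
    {"linear":[0,0,0.6],"angular":[0,0,0],"jaw":0.6},
    {"linear":[0,0,0.4],"angular":[0,0,0],"jaw":0.6},
    {"linear":[0,0,0.3],"angular":[0,0,0],"jaw":0.5}
  ]
}}

```text
t: 37.45
position: [556.3, -421.7, -14.9]
tcp_rot: [0.0, 0.991, 0.133, 0.0]
wrist_force: [0.3, -0.5, 0.8]
finger_gap: 64.3
finger_force: 0.0
```

Call:
{"method": "move_arm", "body": {
  "increments": [
    {"linear":[0,0,0.14],"angular":[0,0,0],"jaw":0.45},
    {"linear":[0,0,0.14],"angular":[0,0,0],"jaw":0.4},
    {"linear":[0,0,0],"angular":[0,0,0],"jaw":0.36},
    {"linear":[0,0,0],"angular":[0,0,0],"jaw":0.33}
  ]
}}

```text
t: 37.95
position: [556.4, -421.8, -21.1]
tcp_rot: [0.0, 0.991, 0.134, 0.0]
wrist_force: [0.1, -0.2, 1.0]
finger_gap: 56.6
finger_force: 0.0
```

Call:
{"method": "move_arm", "body": {
  "increments": [
    {"linear":[0,0,0],"angular":[0,0,0],"jaw":0.31},
    {"linear":[0,0,0],"angular":[0,0,0],"jaw":0.28},
    {"linear":[0,0,0],"angular":[0,0,0],"jaw":0.26},
    {"linear":[0,0,0],"angular":[0,0,0],"jaw":0.24},
    {"linear":[0,0,0],"angular":[0,0,0],"jaw":0.23},
    {"linear":[0,0,0],"angular":[0,0,0],"jaw":0.22}
  ]
}}

```text
t: 38.7
position: [556.3, -421.9, -21.4]
tcp_rot: [0.0, 0.991, 0.133, 0.0]
wrist_force: [0.2, -1.6, 0.2]
finger_gap: 52.0
finger_force: 5.2
```

Call:
{"method": "move_arm", "body": {
  "increments": [
    {"linear":[0,0,0],"angular":[0,0,0],"jaw":0.21},
    {"linear":[0,0,0],"angular":[0,0,0],"jaw":0.21}
  ]
}}

```text
t: 38.95
position: [556.3, -421.9, -21.3]
tcp_rot: [0.0, 0.991, 0.133, 0.0]
wrist_force: [-0.2, -0.5, 2.7]
finger_gap: 52.0
finger_force: 15.5
```

Call:
{"method": "move_arm", "body": {
  "increments": [
    {"linear":[0,0,0],"angular":[0,0,0],"jaw":0.2},
    {"linear":[0,0,0],"angular":[0,0,0],"jaw":0.2},
    {"linear":[0,0,-0.3],"angular":[0,0,0],"jaw":0.2},
    {"linear":[0,0,-0.5],"angular":[0,0,0],"jaw":0.2},
    {"linear":[0,0,-0.7],"angular":[0,0,0],"jaw":0.2}
  ]
}}

```text
t: 39.58
position: [556.0, -421.2, 16.6]
tcp_rot: [-0.0, 0.991, 0.134, -0.0]
wrist_force: [-0.3, -0.6, -1.6]
finger_gap: 52.0
finger_force: 25.6
```

Call:
{"method": "move_arm", "body": {
  "increments": [
    {"linear":[0,0,-0.8],"angular":[0,0,0.5],"jaw":0.2},
    {"linear":[0,0,-0.8],"angular":[0,0,0.5],"jaw":0.2},
    {"linear":[0,0,-0.8],"angular":[0,0,0.5],"jaw":0.2},
    {"linear":[0,0,-0.8],"angular":[0,0,0.4],"jaw":0.2},
    {"linear":[0,0,-0.8],"angular":[0,0,0],"jaw":0.2},
    {"linear":[0,0,-0.8],"angular":[0,0,0],"jaw":0.2},
    {"linear":[0,0,-0.8],"angular":[0,0,0],"jaw":0.2},
    {"linear":[0,0,-0.8],"angular":[0,0,0],"jaw":0.2},
    {"linear":[0,0,-0.9],"angular":[0,0,0],"jaw":0.2},
    {"linear":[0,0,-0.9],"angular":[0,0,0],"jaw":0.2},
    {"linear":[0,-0.4,-0.9],"angular":[0,0,0],"jaw":0.2},
    {"linear":[0,-0.8,-0.9],"angular":[0,0,0],"jaw":0.2}
  ]
}}

```text
t: 41.08
position: [555.8, -391.0, 267.1]
tcp_rot: [-0.0, 1.0, 0.001, -0.0]
wrist_force: [0.2, 0.6, -0.2]
finger_gap: 51.8
finger_force: 25.6
```

Call:
{"method": "move_arm", "body": {
  "increments": [
    {"linear":[0.05,-0.9,0],"angular":[0,0,0],"jaw":0.2},
    {"linear":[0.05,-0.9,0],"angular":[0,0,0],"jaw":0.2},
    {"linear":[0.05,-0.9,0],"angular":[0,0,0],"jaw":0.2},
    {"linear":[0.05,-0.9,0],"angular":[0,0,0],"jaw":0.2},
    {"linear":[0.05,-0.9,0],"angular":[0,0,0],"jaw":0.2},
    {"linear":[0.05,-0.9,0],"angular":[0,0,0],"jaw":0.2},
    {"linear":[0.05,-0.9,0],"angular":[0,0,0],"jaw":0.2},
    {"linear":[0,-0.9,0],"angular":[0,0,0],"jaw":0.2},
    {"linear":[0,-0.9,0],"angular":[0,0,0],"jaw":0.2},
    {"linear":[0,-0.9,0],"angular":[0,0,0],"jaw":0.2},
    {"linear":[0,-0.9,0],"angular":[0,0,0],"jaw":0.2},
    {"linear":[0,-0.9,0],"angular":[0,0,0],"jaw":0.2}
  ]
}}

```text
t: 42.58
position: [564.1, -120.1, 266.0]
tcp_rot: [0.0, 1.0, 0.001, 0.0]
wrist_force: [-0.7, -0.2, -1.5]
finger_gap: 51.7
finger_force: 25.7
```

Call:
{"method": "move_arm", "body": {
  "increments": [
    {"linear":[0,-0.9,0],"angular":[0,0,0],"jaw":0.2},
    {"linear":[0,-0.9,0],"angular":[0,0,0],"jaw":0.2},
    {"linear":[0,-0.9,0],"angular":[0,0,0],"jaw":0.2},
    {"linear":[0,-0.9,0],"angular":[0,0,0],"jaw":0.2},
    {"linear":[0,-0.9,0],"angular":[0,0,0],"jaw":0.2},
    {"linear":[0,-0.9,0],"angular":[0,0,0],"jaw":0.2},
    {"linear":[0,-0.8,0],"angular":[0,0,0],"jaw":0.2},
    {"linear":[0,-0.8,0],"angular":[0,0,0],"jaw":0.2},
    {"linear":[0,-0.8,0],"angular":[0,0,0],"jaw":0.2},
    {"linear":[0,-0.8,0],"angular":[0,0,0],"jaw":0.2},
    {"linear":[0,-0.8,0],"angular":[0,0,0],"jaw":0.2},
    {"linear":[0,0,0],"angular":[0,0,0],"jaw":0.2}
  ]
}}

```text
t: 44.08
position: [563.0, 115.7, 266.1]
tcp_rot: [-0.0, 1.0, 0.003, 0.0]
wrist_force: [-0.3, -1.1, -0.8]
finger_gap: 51.6
finger_force: 25.7
```

```bash
python3 - <<'E'
from h import *
s=manip.sense(); print(s["position"],s["joint_pos"],s["tcp_rot"],s["wrist_force"],s["finger_force"])
E
```

```text
[562.99 115.73 266.06] [ 0.17  0.34 -0.54  1.69  0.19  1.17 -1.99] [-0.  1.  0.  0.] [-0.3  -1.08 -0.85] 25.650931606069207
```

Call:
{"method": "move_arm", "body": {
  "increments": [
    {"linear":[0.08,-0.7,0],"angular":[0,0,0],"jaw":0.2},
    {"linear":[0,-0.7,0],"angular":[0,0,0],"jaw":0.2},
    {"linear":[0,-0.7,0],"angular":[0,0,0],"jaw":0.2},
    {"linear":[0,-0.7,0],"angular":[0,0,0],"jaw":0.2},
    {"linear":[0,-0.7,0],"angular":[0,0,0],"jaw":0.2},
    {"linear":[0,-0.7,0],"angular":[0,0,0],"jaw":0.2},
    {"linear":[0,-0.7,0],"angular":[0,0,0],"jaw":0.2},
    {"linear":[0,-0.6,0],"angular":[0,0,0],"jaw":0.2},
    {"linear":[0,0,0],"angular":[0,0,0],"jaw":0.2},
    {"linear":[0,0,0],"angular":[0,0,0],"jaw":0.2}
  ]
}}

```text
t: 45.32
position: [565.4, 250.2, 265.8]
tcp_rot: [0.0, 1.0, 0.001, -0.0]
wrist_force: [-0.3, -0.9, -1.5]
finger_gap: 51.3
finger_force: 25.7
```

Call:
{"method": "move_arm", "body": {
  "increments": [
    {"linear":[0,-0.16,0.6],"angular":[0,0,0],"jaw":0.2},
    {"linear":[0,0,0.9],"angular":[0,0,0],"jaw":0.2},
    {"linear":[0,0,0.9],"angular":[0,0,0],"jaw":0.2},
    {"linear":[0,0,0.9],"angular":[0,0,0],"jaw":0.2},
    {"linear":[0,0,0.9],"angular":[0,0,0],"jaw":0.2},
    {"linear":[0,0,0.9],"angular":[0,0,0],"jaw":0.2},
    {"linear":[0,0,0.9],"angular":[0,0,0],"jaw":0.2},
    {"linear":[0,0,0.8],"angular":[0,0,0],"jaw":0.2},
    {"linear":[0,0,0.6],"angular":[0,0,0],"jaw":0.2},
    {"linear":[0,0,0.4],"angular":[0,0,0],"jaw":0.2},
    {"linear":[0,0,0.2],"angular":[0,0,0],"jaw":0.2},
    {"linear":[0,0,0.1],"angular":[0,0,0],"jaw":0.2}
  ]
}}

```text
t: 46.82
position: [565.5, 255.1, 63.6]
tcp_rot: [-0.0, 1.0, 0.001, 0.0]
wrist_force: [-0.5, 0.3, -0.1]
finger_gap: 51.5
finger_force: 25.7
```

Call:
{"method": "move_arm", "body": {
  "increments": [
    {"linear":[0,0,0.1],"angular":[0,0,0],"jaw":0.2},
    {"linear":[0,0,0],"angular":[0,0,0],"jaw":0.2}
  ]
}}

```text
t: 47.08
position: [565.4, 254.9, 61.2]
tcp_rot: [-0.0, 1.0, 0.001, 0.0]
wrist_force: [-0.5, -0.3, -0.9]
finger_gap: 51.9
finger_force: 25.7
```

Call:
{"method": "move_arm", "body": {
  "increments": [
    {"linear":[0,0,0.06],"angular":[0,0,0],"jaw":0.2},
    {"linear":[0,0,0],"angular":[0,0,0],"jaw":0.2}
  ]
}}

```text
t: 47.32
position: [565.2, 254.9, 59.5]
tcp_rot: [0.0, 1.0, 0.001, 0.0]
wrist_force: [0.5, 0.4, -0.4]
finger_gap: 51.3
finger_force: 25.7
```

Call:
{"method": "move_arm", "body": {
  "increments": [
    {"linear":[0,0,0.06],"angular":[0,0,0],"jaw":0.2},
    {"linear":[0,0,0],"angular":[0,0,0],"jaw":0.2}
  ]
}}

```text
t: 47.58
position: [565.2, 254.9, 57.8]
tcp_rot: [0.0, 1.0, 0.001, -0.0]
wrist_force: [-1.2, -0.1, 0.2]
finger_gap: 51.6
finger_force: 25.7
```

Call:
{"method": "move_arm", "body": {
  "increments": [
    {"linear":[0,0,0.04],"angular":[0,0,0],"jaw":0.2},
    {"linear":[0,0,0],"angular":[0,0,0],"jaw":0.2}
  ]
}}

```text
t: 47.82
position: [565.3, 254.9, 57.7]
tcp_rot: [0.0, 1.0, 0.001, 0.0]
wrist_force: [-1.2, -1.9, 4.8]
finger_gap: 51.9
finger_force: 26.3
```

Call:
{"method": "move_arm", "body": {
  "increments": [
    {"linear":[0,0,0.04],"angular":[0,0,0],"jaw":0.2},
    {"linear":[0,0,0],"angular":[0,0,0],"jaw":0.2}
  ]
}}

```text
t: 48.08
position: [565.3, 254.9, 57.7]
tcp_rot: [0.0, 1.0, 0.001, 0.0]
wrist_force: [-4.4, -3.1, 11.5]
finger_gap: 51.7
finger_force: 27.1
```

Call:
{"method": "move_arm", "body": {
  "increments": [
    {"linear":[0,0,-0.06],"angular":[0,0,0],"jaw":0.24},
    {"linear":[0,0,0],"angular":[0,0,0],"jaw":0.3},
    {"linear":[0,0,0],"angular":[0,0,0],"jaw":0.45},
    {"linear":[0,0,0],"angular":[0,0,0],"jaw":0.5},
    {"linear":[0,0,-0.4],"angular":[0,0,0],"jaw":0.5},
    {"linear":[0,0,-0.8],"angular":[0,0,0],"jaw":0.5},
    {"linear":[0,0,-1],"angular":[0,0,0],"jaw":0.5},
    {"linear":[0,0,-1],"angular":[0,0,0],"jaw":0.5},
    {"linear":[0,0,-1],"angular":[0,0,0],"jaw":1},
    {"linear":[0,0,-1],"angular":[0,0,0],"jaw":1},
    {"linear":[0,0,-1],"angular":[0,0,0],"jaw":1},
    {"linear":[0,0,-1],"angular":[0,0,0],"jaw":1}
  ]
}}

```text
t: 49.58
position: [565.3, 255.2, 240.1]
tcp_rot: [-0.0, 1.0, 0.001, 0.001]
wrist_force: [0.4, -0.7, 0.6]
finger_gap: 85.7
finger_force: 0.0
```

```bash
python3 - <<'E'
from h import *
s=manip.sense()
im,s=snap("wrist","w13"); print(s["position"])
fitcuffs("wrist",im,s,z=107,box=(150,30,470,330))
a,_=snap("top","t13")
cv2.imwrite("pics/m13.png",np.hstack([im[:,100:500],a[100:400,60:520].repeat(1,0)[:300] if 0 else cv2.resize(a[140:320,100:250],(400,480))])[:,:,::-1])
E
```

```text
[565.29 255.19 240.13]
wrist px 316.0135542168675 122.04367469879519 n 664 centre [639.55 254.44] axes [50.21 61.74] ang(major az) 179.9551773071289 closed-end az -2.8086490991701365
wrist px 313.80790960451975 210.42372881355934 n 531 centre [565.1  255.69] axes [50.21 61.96] ang(major az) 179.69922637939453 closed-end az -0.9505657464820279
```

Call:
{"method": "move_arm", "body": {
  "increments": [
    {"linear":[-0.15,0.8,-0.4],"angular":[0,0,0],"jaw":1},
    {"linear":[-0.15,0.9,0],"angular":[0,0,0],"jaw":1},
    {"linear":[-0.15,0.9,0],"angular":[0,0,0],"jaw":1},
    {"linear":[-0.15,0.9,0],"angular":[0,0,0],"jaw":1},
    {"linear":[-0.15,0.9,0],"angular":[0,0,0],"jaw":1},
    {"linear":[-0.15,0.9,0],"angular":[0,0,0],"jaw":1},
    {"linear":[-0.15,0.9,0],"angular":[0,0,0],"jaw":1},
    {"linear":[-0.15,0.9,0],"angular":[0,0,0],"jaw":1},
    {"linear":[-0.15,0.9,0],"angular":[0,0,0],"jaw":1},
    {"linear":[-0.15,0.9,0],"angular":[0,0,0],"jaw":1},
    {"linear":[-0.15,0.9,0],"angular":[0,0,0],"jaw":1},
    {"linear":[-0.15,0.9,0],"angular":[0,0,0],"jaw":1}
  ]
}}

```text
t: 51.18
position: [519.7, -14.7, 247.3]
tcp_rot: [0.0, 1.0, 0.001, -0.001]
wrist_force: [0.2, -0.3, -0.1]
finger_gap: 85.4
finger_force: 0.0
```

Call:
{"method": "move_arm", "body": {
  "increments": [
    {"linear":[0,0.9,0],"angular":[0,0,0],"jaw":0.6},
    {"linear":[0,0.6,0],"angular":[0,0,0],"jaw":0.2},
    {"linear":[0,0,0],"angular":[0,0,0],"jaw":0.2},
    {"linear":[0,0,0],"angular":[0,0,0],"jaw":0.2}
  ]
}}

```text
t: 51.68
position: [520.8, -49.4, 247.5]
tcp_rot: [-0.0, 1.0, 0.002, -0.0]
wrist_force: [0.4, 0.6, 0.1]
finger_gap: 51.0
finger_force: 0.0
```

View pics/m13.png

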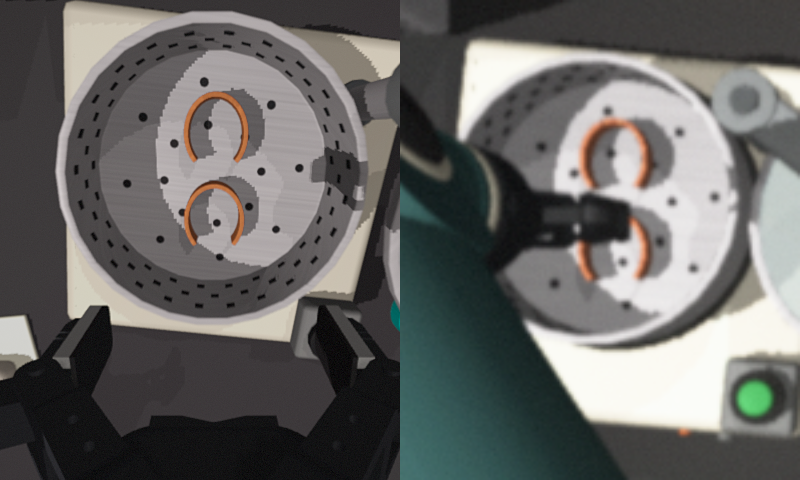

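Both cuffs stand in the basket, at left-panel (216,130) and (215,215), and the lid is clear. Next I compute the closing arc.

```bash
python3 - <<'E'
from h import *
A=np.radians(np.linspace(231.2,117.5,25));P=np.array([665.5,131])+235*np.c_[np.cos(A),np.sin(A)]
D=np.diff(P,axis=0)/25;print(P[0]);print(np.c_[D[:,0],-D[:,1],P[1:]])
E
```

```text
[518.25 -52.14]
[[ -0.58  -0.51 503.63 -39.36]
 [ -0.54  -0.56 490.11 -25.41]
 [ -0.49  -0.6  477.79 -10.39]
 [ -0.44  -0.64 466.75   5.6 ]
 [ -0.39  -0.67 457.08  22.44]
 [ -0.33  -0.7  448.82  40.03]
 [ -0.27  -0.73 442.05  58.23]
 [ -0.21  -0.75 436.8   76.94]
 [ -0.15  -0.76 433.12  96.01]
 [ -0.08  -0.77 431.02 115.32]
 [ -0.02  -0.78 430.53 134.74]
 [  0.04  -0.78 431.64 154.14]
 [  0.11  -0.77 434.35 173.37]
 [  0.17  -0.76 438.64 192.32]
 [  0.23  -0.74 444.48 210.84]
 [  0.29  -0.72 451.83 228.83]
 [  0.35  -0.69 460.64 246.14]
 [  0.41  -0.66 470.85 262.67]
 [  0.46  -0.63 482.39 278.29]
 [  0.51  -0.58 495.18 292.91]
 [  0.56  -0.54 509.13 306.43]
 [  0.6   -0.49 524.16 318.74]
 [  0.64  -0.44 540.14 329.77]
 [  0.67  -0.39 556.99 339.45]]
```

Call:
{"method": "move_arm", "body": {
  "increments": [
    {"linear":[0,0.08,0.5],"angular":[0,0,0],"jaw":0.2},
    {"linear":[0,0,0.5],"angular":[0,0,0],"jaw":0.2},
    {"linear":[0,0,0.5],"angular":[0,0,0],"jaw":0.2},
    {"linear":[0,0,0.5],"angular":[0,0,0],"jaw":0},
    {"linear":[0,0,0],"angular":[0,0,0],"jaw":-0.4},
    {"linear":[0,0,0],"angular":[0,0,0],"jaw":-0.5},
    {"linear":[0,0,0],"angular":[0,0,0],"jaw":-0.53},
    {"linear":[0,0,0],"angular":[0,0,0],"jaw":-0.53}
  ]
}}

```text
t: 52.68
position: [520.5, -51.6, 196.9]
tcp_rot: [-0.0, 1.0, 0.001, -0.0]
wrist_force: [1.8, 2.6, -10.3]
finger_gap: 21.0
finger_force: 41.8
```

Call:
{"method": "move_arm", "body": {
  "increments": [
    {"linear":[-0.58,-0.51,0],"angular":[0,0,0],"jaw":-0.51},
    {"linear":[-0.54,-0.56,0],"angular":[0,0,0],"jaw":-0.51},
    {"linear":[-0.49,-0.6,0],"angular":[0,0,0],"jaw":-0.51},
    {"linear":[-0.44,-0.64,0],"angular":[0,0,0],"jaw":-0.51},
    {"linear":[-0.39,-0.67,0],"angular":[0,0,0],"jaw":-0.51},
    {"linear":[-0.33,-0.7,0],"angular":[0,0,0],"jaw":-0.51}
  ]
}}

```text
t: 53.42
position: [447.6, 37.1, 196.8]
tcp_rot: [0.002, 1.0, -0.0, -0.004]
wrist_force: [-5.6, -7.7, -5.5]
finger_gap: 21.2
finger_force: 36.2
```

Call:
{"method": "move_arm", "body": {
  "increments": [
    {"linear":[-0.27,-0.73,0],"angular":[0,0,0],"jaw":-0.51},
    {"linear":[-0.21,-0.75,0],"angular":[0,0,0],"jaw":-0.51},
    {"linear":[-0.15,-0.76,0],"angular":[0,0,0],"jaw":-0.51},
    {"linear":[-0.08,-0.77,0],"angular":[0,0,0],"jaw":-0.51},
    {"linear":[-0.02,-0.78,0],"angular":[0,0,0],"jaw":-0.51},
    {"linear":[0.04,-0.78,0],"angular":[0,0,0],"jaw":-0.51}
  ]
}}

```text
t: 54.18
position: [431.3, 152.7, 197.1]
tcp_rot: [0.002, 1.0, 0.001, -0.002]
wrist_force: [-1.0, -4.4, -5.5]
finger_gap: 21.0
finger_force: 35.7
```

```bash
python3 - <<'E'
from h import *
s=manip.sense(); print(s["position"],s["joint_pos"],s["wrist_force"],s["torque"],s["finger_force"],s["finger_gap"])
E
```

```text
[431.32 152.71 197.14] [ 0.15  0.21 -0.63  2.02  0.15  0.96 -2.13] [-1.01 -4.45 -5.51] [-0.85  0.2  -0.48] 35.746477246284485 20.969421757246607
```

Call:
{"method": "move_arm", "body": {
  "increments": [
    {"linear":[0.11,-0.77,0],"angular":[0,0,0],"jaw":-0.51},
    {"linear":[0.17,-0.76,0],"angular":[0,0,0],"jaw":-0.51},
    {"linear":[0.23,-0.74,0],"angular":[0,0,0],"jaw":-0.51},
    {"linear":[0.29,-0.72,0],"angular":[0,0,0],"jaw":-0.51},
    {"linear":[0.35,-0.69,0],"angular":[0,0,0],"jaw":-0.51},
    {"linear":[0.41,-0.66,0],"angular":[0,0,0],"jaw":-0.51}
  ]
}}

```text
t: 54.92
position: [470.9, 261.9, 197.5]
tcp_rot: [0.002, 1.0, 0.001, -0.002]
wrist_force: [-7.2, -3.3, -2.2]
finger_gap: 21.2
finger_force: 35.6
```

Call:
{"method": "move_arm", "body": {
  "increments": [
    {"linear":[0.46,-0.63,0],"angular":[0,0,0],"jaw":-0.51},
    {"linear":[0.51,-0.58,0],"angular":[0,0,0],"jaw":-0.51},
    {"linear":[0.56,-0.54,0],"angular":[0,0,0],"jaw":-0.51},
    {"linear":[0.6,-0.49,0],"angular":[0,0,0],"jaw":-0.51},
    {"linear":[0.5,-0.36,0],"angular":[0,0,0],"jaw":-0.51},
    {"linear":[0,0,0],"angular":[0,0,0],"jaw":-0.51}
  ]
}}

```text
t: 55.68
position: [538.8, 328.2, 197.8]
tcp_rot: [-0.0, 1.0, 0.001, 0.0]
wrist_force: [1.7, -0.1, -3.8]
finger_gap: 21.0
finger_force: 35.0
```

Call:
{"method": "move_arm", "body": {
  "increments": [
    {"linear":[0.35,-0.2,0],"angular":[0,0,0],"jaw":-0.51},
    {"linear":[0.35,-0.2,0],"angular":[0,0,0],"jaw":-0.51},
    {"linear":[0,0,0],"angular":[0,0,0],"jaw":-0.51}
  ]
}}

```text
t: 56.05
position: [557.1, 338.4, 197.8]
tcp_rot: [-0.001, 1.0, 0.001, 0.001]
wrist_force: [2.4, 0.3, -2.9]
finger_gap: 20.9
finger_force: 35.2
```

Call:
{"method": "move_arm", "body": {
  "increments": [
    {"linear":[0.1,-0.05,0],"angular":[0,0,0],"jaw":-0.51},
    {"linear":[0,0,0],"angular":[0,0,0],"jaw":-0.51}
  ]
}}

```text
t: 56.3
position: [558.4, 339.1, 197.8]
tcp_rot: [-0.0, 1.0, 0.001, 0.0]
wrist_force: [-1.7, -1.2, -0.8]
finger_gap: 21.0
finger_force: 35.4
```

Call:
{"method": "move_arm", "body": {
  "increments": [
    {"linear":[0.1,-0.05,0],"angular":[0,0,0],"jaw":-0.51},
    {"linear":[0,0,0],"angular":[0,0,0],"jaw":-0.51}
  ]
}}

```text
t: 56.55
position: [560.7, 340.3, 197.7]
tcp_rot: [-0.0, 1.0, 0.001, -0.0]
wrist_force: [-2.1, -0.9, 0.6]
finger_gap: 21.1
finger_force: 35.6
```

Call:
{"method": "move_arm", "body": {
  "increments": [
    {"linear":[0.1,-0.05,0],"angular":[0,0,0],"jaw":-0.51},
    {"linear":[0,0,0],"angular":[0,0,0],"jaw":-0.51}
  ]
}}

```text
t: 56.8
position: [563.4, 341.6, 197.8]
tcp_rot: [-0.0, 1.0, 0.001, 0.0]
wrist_force: [-3.3, -1.6, 1.9]
finger_gap: 21.1
finger_force: 35.7
```

Call:
{"method": "move_arm", "body": {
  "increments": [
    {"linear":[0.1,-0.05,0],"angular":[0,0,0],"jaw":-0.51},
    {"linear":[0,0,0],"angular":[0,0,0],"jaw":-0.51}
  ]
}}

```text
t: 57.05
position: [563.2, 341.4, 197.7]
tcp_rot: [0.002, 1.0, 0.001, -0.003]
wrist_force: [-12.1, -8.0, 6.9]
finger_gap: 21.4
finger_force: 36.4
```

Call:
{"method": "move_arm", "body": {
  "increments": [
    {"linear":[0.1,-0.05,0],"angular":[0,0,0],"jaw":-0.51},
    {"linear":[0,0,0],"angular":[0,0,0],"jaw":-0.51}
  ]
}}

```text
t: 57.3
position: [563.0, 341.2, 197.6]
tcp_rot: [0.004, 1.0, 0.002, -0.005]
wrist_force: [-21.6, -13.2, 12.4]
finger_gap: 20.9
finger_force: 37.3
```

Call:
{"method": "move_arm", "body": {
  "increments": [
    {"linear":[0.1,-0.05,0],"angular":[0,0,0],"jaw":-0.51},
    {"linear":[0,0,0],"angular":[0,0,0],"jaw":-0.51}
  ]
}}

```text
t: 57.55
position: [563.4, 341.1, 197.5]
tcp_rot: [0.006, 1.0, 0.002, -0.007]
wrist_force: [-26.5, -17.5, 17.2]
finger_gap: 20.9
finger_force: 38.2
```

The lid is at its closed stop. Relax, release, rise and locate the knob.

Call:
{"method": "move_arm", "body": {
  "increments": [
    {"linear":[-0.25,0.15,0],"angular":[0,0,0],"jaw":-0.45},
    {"linear":[0,0,0],"angular":[0,0,0],"jaw":0},
    {"linear":[0,0,0],"angular":[0,0,0],"jaw":0.3},
    {"linear":[0,0,-0.6],"angular":[0,0,0],"jaw":0.5},
    {"linear":[0,0,-1],"angular":[0,0,0],"jaw":1},
    {"linear":[0,0,-0.6],"angular":[0,0,0],"jaw":1},
    {"linear":[0.3,0.6,0],"angular":[0,0,0],"jaw":1},
    {"linear":[0.4,0.7,0],"angular":[0,0,0],"jaw":1},
    {"linear":[0.4,0.7,0],"angular":[0,0,0],"jaw":1},
    {"linear":[0.4,0.7,0],"angular":[0,0,0],"jaw":1},
    {"linear":[0.2,0.7,0],"angular":[0,0,0],"jaw":1},
    {"linear":[0,0,0],"angular":[0,0,0],"jaw":1}
  ]
}}

```text
t: 59.05
position: [608.1, 254.1, 252.1]
tcp_rot: [0.0, 1.0, -0.0, -0.0]
wrist_force: [-0.5, 0.3, -0.1]
finger_gap: 85.3
finger_force: 0.0
```

```bash
cat > knob.py <<'E'
from h import *
im,s=snap("wrist","k%d"%int(manip.sense()["t"]*10)); print(s["position"],s["joint_pos"],s["tcp_rot"])
h=cv2.cvtColor(im,cv2.COLOR_RGB2HSV);m=(((h[...,0]<6)|(h[...,0]>174))&(h[...,1]>190)&(h[...,2]>150)).astype(np.uint8)
N,L,st,c=cv2.connectedComponentsWithStats(m);i=1+np.argmax(st[1:,4])
P=cv2.convexHull(np.argwhere(L==i)[:,::-1].astype(np.int32))
(u,v),r=cv2.minEnclosingCircle(P);print("red",st[i],u,v,r,back("wrist",(u,v),259,s),back("wrist",(u,v),250,s))
E
python3 knob.py
```

```text
[608.14 254.08 252.13] [-0.04  0.52 -0.59  1.49  0.3   1.22 -2.24] [ 0.  1. -0. -0.]
red [ 269  276   80   55 2147] 308.0 295.0 40.261741638183594 [603.29 257.48 259.  ] [598.85 257.62 250.  ]
```

Call:
{"method": "move_arm", "body": {
  "increments": [
    {"linear":[-0.16,-0.11,0],"angular":[0,0,0],"jaw":1},
    {"linear":[0,0,0],"angular":[0,0,-1],"jaw":1},
    {"linear":[0,0,0],"angular":[0,0,-1],"jaw":1},
    {"linear":[0,0,0],"angular":[0,0,-1],"jaw":1},
    {"linear":[0,0,0],"angular":[0,0,-1],"jaw":1},
    {"linear":[0,0,0],"angular":[0,0,-1],"jaw":1},
    {"linear":[0,0,0],"angular":[0,0,-1],"jaw":1},
    {"linear":[0,0,0],"angular":[0,0,-1],"jaw":1},
    {"linear":[0,0,0],"angular":[0,0,-1],"jaw":1},
    {"linear":[0,0,0],"angular":[0,0,-1],"jaw":1},
    {"linear":[0,0,0],"angular":[0,0,-1],"jaw":1}
  ]
}}

```text
t: 60.48
position: [602.3, 260.9, 252.7]
tcp_rot: [-0.0, 0.763, 0.646, 0.0]
wrist_force: [-0.1, -0.2, -0.0]
finger_gap: 85.3
finger_force: 0.0
```

Call:
{"method": "move_arm", "body": {
  "increments": [
    {"linear":[0,0,0],"angular":[0,0,-1],"jaw":1},
    {"linear":[0,0,0],"angular":[0,0,-1],"jaw":1},
    {"linear":[0,0,0],"angular":[0,0,-1],"jaw":1},
    {"linear":[0,0,0],"angular":[0,0,-1],"jaw":1},
    {"linear":[0,0,0],"angular":[0,0,-1],"jaw":1},
    {"linear":[0,0,0],"angular":[0,0,-1],"jaw":1},
    {"linear":[0,0,0],"angular":[0,0,-1],"jaw":1},
    {"linear":[0,0,0],"angular":[0,0,-1],"jaw":1},
    {"linear":[0,0,0],"angular":[0,0,-1],"jaw":1},
    {"linear":[0,0,0],"angular":[0,0,-1],"jaw":1},
    {"linear":[0,0,0],"angular":[0,0,-1],"jaw":1},
    {"linear":[0,0,0],"angular":[0,0,-1],"jaw":1}
  ]
}}

```text
t: 61.98
position: [602.4, 260.7, 252.8]
tcp_rot: [0.0, 0.03, 1.0, 0.0]
wrist_force: [0.4, 0.6, 0.3]
finger_gap: 85.4
finger_force: 0.0
```

Call:
{"method": "move_arm", "body": {
  "increments": [
    {"linear":[0,0,0],"angular":[0,0,-1],"jaw":1},
    {"linear":[0,0,0],"angular":[0,0,-1],"jaw":1},
    {"linear":[0,0,0],"angular":[0,0,-1],"jaw":1},
    {"linear":[0,0,0],"angular":[0,0,-1],"jaw":1},
    {"linear":[0,0,0],"angular":[0,0,-1],"jaw":1},
    {"linear":[0,0,0],"angular":[0,0,-1],"jaw":1},
    {"linear":[0,0,0],"angular":[0,0,-1],"jaw":1},
    {"linear":[0,0,0],"angular":[0,0,-1],"jaw":1},
    {"linear":[0,0,0],"angular":[0,0,-1],"jaw":1},
    {"linear":[0,0,0],"angular":[0,0,-1],"jaw":1},
    {"linear":[0,0,0],"angular":[0,0,0],"jaw":1}
  ]
}}

```text
t: 63.35
position: [602.6, 260.5, 252.6]
tcp_rot: [0.0, -0.617, 0.787, 0.0]
wrist_force: [0.0, -0.3, -0.1]
finger_gap: 85.3
finger_force: 0.0
```

```bash
python3 knob.py
```

```text
[602.62 260.46 252.56] [ 0.32  0.95 -1.48  1.48  0.94  1.55  1.79] [ 0.   -0.62  0.79  0.  ]
red [ 272  240   82   74 3878] 312.3395080566406 277.5 41.03089141845703 [601.71 256.22 259.  ] [602.67 260.02 250.  ]
```

Call:
{"method": "move_arm", "body": {
  "increments": [
    {"linear":[0.14,-0.05,0.5],"angular":[0,0,0],"jaw":1},
    {"linear":[0,0,0.6],"angular":[0,0,0],"jaw":0.8},
    {"linear":[0,0,0.6],"angular":[0,0,0],"jaw":0.6},
    {"linear":[0,0,0.4],"angular":[0,0,0],"jaw":0.5},
    {"linear":[0,0,0.16],"angular":[0,0,0],"jaw":0.3},
    {"linear":[0,0,0],"angular":[0,0,0],"jaw":0.1},
    {"linear":[0,0,0],"angular":[0,0,0],"jaw":0},
    {"linear":[0,0,0],"angular":[0,0,0],"jaw":-0.05},
    {"linear":[0,0,0],"angular":[0,0,0],"jaw":-0.05}
  ]
}}

```text
t: 64.53
position: [602.5, 256.0, 196.6]
tcp_rot: [-0.0, -0.617, 0.787, 0.0]
wrist_force: [-4.8, -0.7, 3.9]
finger_gap: 42.7
finger_force: 60.6
```

```bash
python3 - <<'E'
from h import *
s=manip.sense(); print(s["position"],s["joint_pos"],s["wrist_force"],s["torque"],s["finger_force"],s["finger_gap"])
E
```

```text
[602.5  256.01 196.64] [ 0.33  1.   -1.44  1.54  0.99  1.48  1.76] [-4.79 -0.75  3.86] [-0.22  1.12 -0.01] 60.573248863220215 42.74491995669383
```

Firm grip on the knob at the right diameter. Turn clockwise.

Call:
{"method": "move_arm", "body": {
  "increments": [
    {"linear":[0,0,0],"angular":[0,0,0.5],"jaw":-0.1},
    {"linear":[0,0,0],"angular":[0,0,1],"jaw":-0.1},
    {"linear":[0,0,0],"angular":[0,0,1],"jaw":-0.1},
    {"linear":[0,0,0],"angular":[0,0,1],"jaw":-0.1},
    {"linear":[0,0,0],"angular":[0,0,1],"jaw":-0.1},
    {"linear":[0,0,0],"angular":[0,0,1],"jaw":-0.1}
  ]
}}

```text
t: 65.28
position: [602.2, 256.2, 196.6]
tcp_rot: [-0.001, -0.275, 0.961, 0.0]
wrist_force: [-5.8, -0.4, 2.5]
finger_gap: 42.7
finger_force: 60.4
```

```bash
cat > st.py <<'E'
from h import *
s=manip.sense();q=s["tcp_rot"];print(s["t"],"psi",np.degrees(2*np.arctan2(q[2],q[1])),s["position"],s["joint_pos"],"F",s["wrist_force"],"T",s["torque"],s["finger_force"],s["finger_gap"])
E
python3 st.py
```

```text
65.275 psi 211.97424611920704 [602.25 256.17 196.63] [ 0.31  0.91 -1.32  1.54  0.88  1.39  1.05] F [-5.78 -0.37  2.52] T [-0.15  1.3   0.18] 60.379003286361694 42.748486203744505
```

Call:
{"method": "move_arm", "body": {
  "increments": [
    {"linear":[0,0,0],"angular":[0,0,1],"jaw":-0.1},
    {"linear":[0,0,0],"angular":[0,0,1],"jaw":-0.1},
    {"linear":[0,0,0],"angular":[0,0,1],"jaw":-0.1},
    {"linear":[0,0,0],"angular":[0,0,1],"jaw":-0.1},
    {"linear":[0,0,0],"angular":[0,0,1],"jaw":-0.1},
    {"linear":[0,0,0],"angular":[0,0,1],"jaw":-0.1},
    {"linear":[0,0,0],"angular":[0,0,1],"jaw":-0.1},
    {"linear":[0,0,0],"angular":[0,0,1],"jaw":-0.1}
  ]
}}

```text
t: 66.28
position: [602.2, 256.7, 196.6]
tcp_rot: [-0.001, 0.276, 0.961, 0.0]
wrist_force: [-4.8, 0.9, 2.9]
finger_gap: 42.4
finger_force: 60.4
```

```bash
python3 st.py
```

```text
66.275 psi 147.9961237947467 [602.18 256.65 196.63] [ 0.24  0.77 -1.11  1.54  0.71  1.28  0.04] F [-4.83  0.89  2.93] T [0.01 1.15 0.11] 60.39677381515503 42.43119927807008
```

Call:
{"method": "move_arm", "body": {
  "increments": [
    {"linear":[0,0,0],"angular":[0,0,1],"jaw":-0.1},
    {"linear":[0,0,0],"angular":[0,0,1],"jaw":-0.1},
    {"linear":[0,0,0],"angular":[0,0,1],"jaw":-0.1},
    {"linear":[0,0,0],"angular":[0,0,1],"jaw":-0.1},
    {"linear":[0,0,0],"angular":[0,0,1],"jaw":-0.1},
    {"linear":[0,0,0],"angular":[0,0,1],"jaw":-0.1},
    {"linear":[0,0,0],"angular":[0,0,1],"jaw":-0.1},
    {"linear":[0,0,0],"angular":[0,0,1],"jaw":-0.1},
    {"linear":[0,0,0],"angular":[0,0,1],"jaw":-0.1},
    {"linear":[0,0,0],"angular":[0,0,1],"jaw":-0.1}
  ]
}}

```text
t: 67.53
position: [602.7, 256.9, 196.7]
tcp_rot: [-0.0, 0.829, 0.559, 0.0]
wrist_force: [-3.1, 0.8, 1.6]
finger_gap: 42.7
finger_force: 60.4
```

```bash
python3 st.py
```

```text
67.525 psi 67.99543533805166 [602.73 256.93 196.67] [ 0.1   0.63 -0.82  1.55  0.49  1.17 -1.2 ] F [-3.06  0.83  1.6 ] T [0.23 0.83 0.09] 60.44193506240845 42.71302046208642
```

Call:
{"method": "move_arm", "body": {
  "increments": [
    {"linear":[0,0,0],"angular":[0,0,1],"jaw":-0.1},
    {"linear":[0,0,0],"angular":[0,0,1],"jaw":-0.1},
    {"linear":[0,0,0],"angular":[0,0,1],"jaw":-0.1},
    {"linear":[0,0,0],"angular":[0,0,1],"jaw":-0.1}
  ]
}}

```text
t: 68.03
position: [603.0, 256.8, 196.6]
tcp_rot: [-0.0, 0.951, 0.309, 0.0]
wrist_force: [-3.1, 0.3, 2.1]
finger_gap: 42.3
finger_force: 60.5
```

```bash
python3 st.py
```

```text
68.025 psi 35.98859590865965 [602.95 256.78 196.63] [ 0.02  0.59 -0.7   1.56  0.4   1.14 -1.7 ] F [-3.12  0.26  2.07] T [0.2  0.7  0.08] 60.468571186065674 42.33705949942081
```

Call:
{"method": "move_arm", "body": {
  "increments": [
    {"linear":[0,0,0],"angular":[0,0,1],"jaw":-0.1},
    {"linear":[0,0,0],"angular":[0,0,1],"jaw":-0.1},
    {"linear":[0,0,0],"angular":[0,0,1],"jaw":-0.1},
    {"linear":[0,0,0],"angular":[0,0,1],"jaw":-0.1}
  ]
}}

```text
t: 68.53
position: [603.1, 256.5, 196.6]
tcp_rot: [-0.0, 0.999, 0.035, 0.0]
wrist_force: [-2.8, 0.8, 1.0]
finger_gap: 42.4
finger_force: 60.5
```

```bash
python3 st.py
```

```text
68.525 psi 3.982600081272631 [603.08 256.54 196.65] [-0.05  0.56 -0.57  1.56  0.32  1.12 -2.2 ] F [-2.83  0.76  1.02] T [0.1  0.68 0.05] 60.486778020858765 42.42480666899045
```

Call:
{"method": "move_arm", "body": {
  "increments": [
    {"linear":[0,0,0],"angular":[0,0,1],"jaw":-0.1},
    {"linear":[0,0,0],"angular":[0,0,1],"jaw":-0.1},
    {"linear":[0,0,0],"angular":[0,0,1],"jaw":-0.1},
    {"linear":[0,0,0],"angular":[0,0,1],"jaw":-0.1}
  ]
}}

```text
t: 69.03
position: [603.0, 256.3, 196.6]
tcp_rot: [-0.0, 0.97, -0.242, 0.0]
wrist_force: [-3.6, 0.1, 1.5]
finger_gap: 42.6
finger_force: 60.5
```

```bash
python3 st.py
```

```text
69.025 psi -27.981304684862963 [603.04 256.28 196.63] [-0.13  0.53 -0.45  1.57  0.25  1.1  -2.71] F [-3.62  0.05  1.51] T [-0.06  0.68  0.31] 60.47838628292084 42.61016943307913
```

Torque rose to 0.31 N m, so the lid is seated and the ratchet is starting to slip. Release, wind back and do a second stroke for the clicks.

Call:
{"method": "move_arm", "body": {
  "increments": [
    {"linear":[0,0,0],"angular":[0,0,0],"jaw":0.2},
    {"linear":[0,0,0],"angular":[0,0,0],"jaw":0.5},
    {"linear":[0,0,0],"angular":[0,0,0],"jaw":0.5},
    {"linear":[0,0,0],"angular":[0,0,-1],"jaw":0.5},
    {"linear":[0,0,0],"angular":[0,0,-1],"jaw":0.5},
    {"linear":[0,0,0],"angular":[0,0,-1],"jaw":0.5},
    {"linear":[0,0,0],"angular":[0,0,-1],"jaw":0.5},
    {"linear":[0,0,0],"angular":[0,0,-1],"jaw":0.5},
    {"linear":[0,0,0],"angular":[0,0,-1],"jaw":0.5},
    {"linear":[0,0,0],"angular":[0,0,-1],"jaw":0.5},
    {"linear":[0,0,0],"angular":[0,0,-1],"jaw":0.5},
    {"linear":[0,0,0],"angular":[0,0,-1],"jaw":0.5}
  ]
}}

```text
t: 70.53
position: [603.9, 255.3, 196.0]
tcp_rot: [0.0, 0.926, 0.378, 0.0]
wrist_force: [0.1, -0.8, 0.5]
finger_gap: 64.0
finger_force: 0.0
```

Call:
{"method": "move_arm", "body": {
  "increments": [
    {"linear":[0,0,0],"angular":[0,0,-1],"jaw":0.5},
    {"linear":[0,0,0],"angular":[0,0,-1],"jaw":0.5},
    {"linear":[0,0,0],"angular":[0,0,-1],"jaw":0.5},
    {"linear":[0,0,0],"angular":[0,0,-1],"jaw":0.5},
    {"linear":[0,0,0],"angular":[0,0,-1],"jaw":0.5},
    {"linear":[0,0,0],"angular":[0,0,-1],"jaw":0.5},
    {"linear":[0,0,0],"angular":[0,0,-1],"jaw":0.5},
    {"linear":[0,0,0],"angular":[0,0,-1],"jaw":0.5},
    {"linear":[0,0,0],"angular":[0,0,-1],"jaw":0.5},
    {"linear":[0,0,0],"angular":[0,0,-1],"jaw":0.5},
    {"linear":[0,0,0],"angular":[0,0,-1],"jaw":0.5},
    {"linear":[0,0,0],"angular":[0,0,-1],"jaw":0.5}
  ]
}}

```text
t: 72.03
position: [604.0, 255.2, 195.9]
tcp_rot: [0.0, 0.339, 0.941, 0.0]
wrist_force: [-0.0, 0.5, 0.4]
finger_gap: 64.3
finger_force: 0.0
```

Call:
{"method": "move_arm", "body": {
  "increments": [
    {"linear":[0,0,0],"angular":[0,0,-1],"jaw":0.5},
    {"linear":[0,0,0],"angular":[0,0,-1],"jaw":0.5},
    {"linear":[0,0,0],"angular":[0,0,-1],"jaw":0.5},
    {"linear":[0,0,0],"angular":[0,0,-1],"jaw":0.5},
    {"linear":[0,0,0],"angular":[0,0,0],"jaw":0.3},
    {"linear":[0,0,0],"angular":[0,0,0],"jaw":0.1},
    {"linear":[0,0,0],"angular":[0,0,0],"jaw":0},
    {"linear":[0,0,0],"angular":[0,0,0],"jaw":-0.1},
    {"linear":[0,0,0],"angular":[0,0,0],"jaw":-0.1}
  ]
}}

```text
t: 73.15
position: [603.8, 256.1, 196.5]
tcp_rot: [0.0, 0.069, 0.998, 0.0]
wrist_force: [0.5, 2.5, 2.6]
finger_gap: 42.8
finger_force: 60.7
```

```bash
python3 st.py
```

```text
73.15 psi 172.14036935214907 [603.79 256.12 196.49] [ 0.27  0.82 -1.19  1.54  0.78  1.32  0.42] F [0.52 2.48 2.63] T [ 0.44 -0.1  -0.03] 60.69026827812195 42.82275706724481
```

Call:
{"method": "move_arm", "body": {
  "increments": [
    {"linear":[0,0,0],"angular":[0,0,0.5],"jaw":-0.1},
    {"linear":[0,0,0],"angular":[0,0,1],"jaw":-0.1},
    {"linear":[0,0,0],"angular":[0,0,1],"jaw":-0.1},
    {"linear":[0,0,0],"angular":[0,0,1],"jaw":-0.1},
    {"linear":[0,0,0],"angular":[0,0,1],"jaw":-0.1},
    {"linear":[0,0,0],"angular":[0,0,1],"jaw":-0.1},
    {"linear":[0,0,0],"angular":[0,0,1],"jaw":-0.1},
    {"linear":[0,0,0],"angular":[0,0,1],"jaw":-0.1}
  ]
}}

```text
t: 74.15
position: [603.0, 255.1, 196.4]
tcp_rot: [0.0, 0.56, 0.829, -0.001]
wrist_force: [-1.3, -0.7, 3.8]
finger_gap: 42.4
finger_force: 60.4
```

```bash
python3 st.py
```

```text
74.15 psi 111.91738487417928 [603.03 255.06 196.42] [ 0.18  0.7  -0.98  1.55  0.61  1.23 -0.52] F [-1.33 -0.67  3.83] T [-0.3   0.52  0.27] 60.43362736701965 42.42779475529725
```

Call:
{"method": "move_arm", "body": {
  "increments": [
    {"linear":[0,0,0],"angular":[0,0,1],"jaw":-0.1},
    {"linear":[0,0,0],"angular":[0,0,1],"jaw":-0.1},
    {"linear":[0,0,0],"angular":[0,0,1],"jaw":-0.1},
    {"linear":[0,0,0],"angular":[0,0,1],"jaw":-0.1},
    {"linear":[0,0,0],"angular":[0,0,1],"jaw":-0.1},
    {"linear":[0,0,0],"angular":[0,0,1],"jaw":-0.1},
    {"linear":[0,0,0],"angular":[0,0,1],"jaw":-0.1},
    {"linear":[0,0,0],"angular":[0,0,1],"jaw":-0.1},
    {"linear":[0,0,0],"angular":[0,0,1],"jaw":-0.1},
    {"linear":[0,0,0],"angular":[0,0,1],"jaw":-0.1}
  ]
}}

```text
t: 75.4
position: [601.3, 255.7, 196.4]
tcp_rot: [0.0, 0.961, 0.275, -0.002]
wrist_force: [-5.8, -1.2, 5.4]
finger_gap: 42.7
finger_force: 60.5
```

```bash
python3 st.py
```

```text
75.4 psi 31.972414279623713 [601.35 255.71 196.43] [ 0.01  0.58 -0.68  1.56  0.39  1.14 -1.76] F [-5.82 -1.24  5.4 ] T [-0.11  1.31  0.31] 60.470988750457764 42.73607807814673
```

Call:
{"method": "move_arm", "body": {
  "increments": [
    {"linear":[0,0,0],"angular":[0,0,1],"jaw":-0.1},
    {"linear":[0,0,0],"angular":[0,0,1],"jaw":-0.1},
    {"linear":[0,0,0],"angular":[0,0,1],"jaw":-0.1},
    {"linear":[0,0,0],"angular":[0,0,1],"jaw":-0.1},
    {"linear":[0,0,0],"angular":[0,0,0],"jaw":-0.1}
  ]
}}

```text
t: 76.03
position: [601.1, 256.4, 196.4]
tcp_rot: [0.0, 1.0, 0.001, -0.002]
wrist_force: [-5.3, 1.0, 5.7]
finger_gap: 42.7
finger_force: 60.8
```

```bash
python3 st.py; python3 - <<'E'
from h import *
im,s=snap("top","t20"); 
E
```

```text
76.025 psi 0.1495722686436537 [601.13 256.44 196.4 ] [-0.06  0.55 -0.56  1.57  0.31  1.12 -2.26] F [-5.29  0.99  5.66] T [ 0.15  1.3  -0.12] 60.84479212760925 42.69620943294866
```

The knob slipped about 3 rad at the 0.3 N m set torque. Release, rise and go over the button.

Call:
{"method": "move_arm", "body": {
  "increments": [
    {"linear":[0,0,0],"angular":[0,0,0],"jaw":0.2},
    {"linear":[0,0,0],"angular":[0,0,0],"jaw":0.5},
    {"linear":[0,0,0],"angular":[0,0,0],"jaw":0.5},
    {"linear":[0,0,-0.6],"angular":[0,0,0],"jaw":0.5},
    {"linear":[0,0,-0.9],"angular":[0,0,0],"jaw":0.5},
    {"linear":[0,0,-0.8],"angular":[0,0,0],"jaw":0},
    {"linear":[-0.7,0.5,0],"angular":[0,0,0],"jaw":-1},
    {"linear":[-0.8,0.6,0],"angular":[0,0,0],"jaw":-1},
    {"linear":[-0.8,0.6,0],"angular":[0,0,0],"jaw":-1},
    {"linear":[-0.8,0.6,0],"angular":[0,0,0],"jaw":-1},
    {"linear":[-0.8,0.6,0],"angular":[0,0,0],"jaw":-1},
    {"linear":[-0.8,0.6,0],"angular":[0,0,0],"jaw":-1}
  ]
}}

```text
t: 77.58
position: [485.9, 167.5, 254.5]
tcp_rot: [-0.0, 1.0, 0.001, 0.001]
wrist_force: [-0.1, 0.4, 0.3]
finger_gap: 0.3
finger_force: 0.0
```

Call:
{"method": "move_arm", "body": {
  "increments": [
    {"linear":[-0.8,0.6,0],"angular":[0,0,0],"jaw":-1},
    {"linear":[-0.8,0.5,0],"angular":[0,0,0],"jaw":-1},
    {"linear":[0,0,0],"angular":[0,0,0],"jaw":-1},
    {"linear":[0,0,0],"angular":[0,0,0],"jaw":-1}
  ]
}}

```text
t: 78.08
position: [447.3, 140.7, 254.3]
tcp_rot: [-0.0, 1.0, 0.001, 0.001]
wrist_force: [-0.1, -0.3, -0.1]
finger_gap: -0.3
finger_force: 0.0
```

```bash
python3 st.py; python3 - <<'E'
from h import *
im,s=snap("wrist","w21")
h=cv2.cvtColor(im,cv2.COLOR_RGB2HSV);m=((abs(h[...,0].astype(int)-65)<15)&(h[...,1]>120)&(h[...,2]>60)).astype(np.uint8)
N,L,st,c=cv2.connectedComponentsWithStats(m)
for i in range(1,N):
    if st[i,4]>60: print(st[i],c[i],back("wrist",c[i],126,s))
a,_=snap("top","t21")
cv2.imwrite("pics/m21.png",np.hstack([im[:,100:500],cv2.resize(a[140:320,90:270],(400,480))])[:,:,::-1])
E
```

```text
78.075 psi 0.14777793515908985 [447.28 140.65 254.27] [ 0.2   0.15 -0.63  1.94  0.1   1.08 -2.04] F [-0.13 -0.29 -0.14] T [ 0.02 -0.02  0.03] 0.0 -0.298957022866876
[299 207  32  31 782] [314.22 221.96] [446.98 140.57 126.  ]
```

View pics/m21.png

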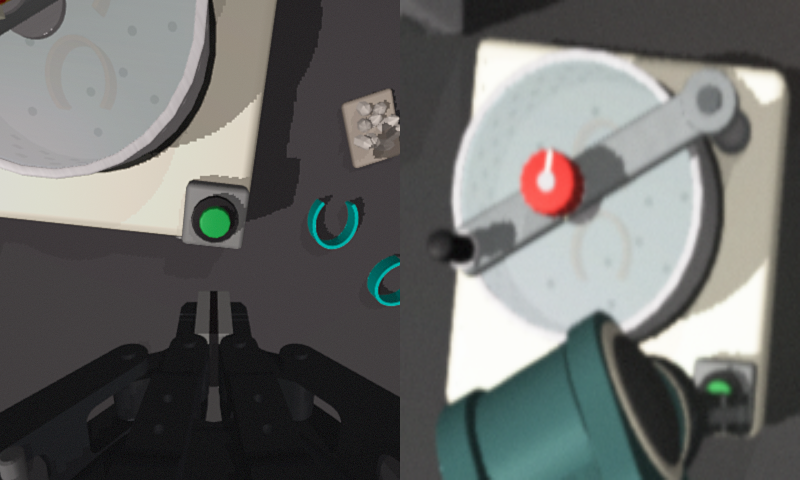

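The lid is closed concentric over the basket. The knob mark has gone from left to up, i.e. about 450° clockwise, well past seating. The button at (214,222) is directly below the TCP. Now press it.

Call:
{"method": "move_arm", "body": {
  "increments": [
    {"linear":[0,0,0.7],"angular":[0,0,0],"jaw":-1},
    {"linear":[0,0,0.9],"angular":[0,0,0],"jaw":-1},
    {"linear":[0,0,0.9],"angular":[0,0,0],"jaw":-1},
    {"linear":[0,0,0.9],"angular":[0,0,0],"jaw":-1},
    {"linear":[0,0,0.7],"angular":[0,0,0],"jaw":-1},
    {"linear":[0,0,0.6],"angular":[0,0,0],"jaw":-1},
    {"linear":[0,0,0.4],"angular":[0,0,0],"jaw":-1},
    {"linear":[0,0,0.2],"angular":[0,0,0],"jaw":-1},
    {"linear":[0,0,0],"angular":[0,0,0],"jaw":-1}
  ]
}}

```text
t: 79.3
position: [446.5, 140.2, 120.9]
tcp_rot: [-0.0, 1.0, 0.001, -0.0]
wrist_force: [-1.0, 0.2, -0.4]
finger_gap: 0.5
finger_force: 0.0
```

Call:
{"method": "move_arm", "body": {
  "increments": [
    {"linear":[0,0,0.2],"angular":[0,0,0],"jaw":-1},
    {"linear":[0,0,0],"angular":[0,0,0],"jaw":-1}
  ]
}}

```text
t: 79.55
position: [446.4, 140.1, 115.9]
tcp_rot: [0.0, 1.0, 0.001, 0.0]
wrist_force: [-0.3, 0.0, -0.1]
finger_gap: 0.2
finger_force: 0.0
```

Call:
{"method": "move_arm", "body": {
  "increments": [
    {"linear":[0,0,0.15],"angular":[0,0,0],"jaw":-1},
    {"linear":[0,0,0],"angular":[0,0,0],"jaw":-1}
  ]
}}

```text
t: 79.8
position: [446.2, 140.1, 112.0]
tcp_rot: [0.0, 1.0, 0.001, -0.0]
wrist_force: [0.3, 0.3, 0.9]
finger_gap: 0.0
finger_force: 0.0
```

Call:
{"method": "move_arm", "body": {
  "increments": [
    {"linear":[0,0,0.1],"angular":[0,0,0],"jaw":-1},
    {"linear":[0,0,0],"angular":[0,0,0],"jaw":-1}
  ]
}}

```text
t: 80.05
position: [446.3, 140.1, 109.5]
tcp_rot: [0.0, 1.0, 0.001, -0.0]
wrist_force: [0.3, 0.7, 0.5]
finger_gap: 0.2
finger_force: 0.0
```

Call:
{"method": "move_arm", "body": {
  "increments": [
    {"linear":[0,0,0.1],"angular":[0,0,0],"jaw":-1},
    {"linear":[0,0,0],"angular":[0,0,0],"jaw":-1}
  ]
}}

```text
t: 80.3
position: [446.2, 140.1, 107.0]
tcp_rot: [0.0, 1.0, 0.001, -0.0]
wrist_force: [0.3, -0.2, -0.2]
finger_gap: 0.2
finger_force: 0.0
```

Call:
{"method": "move_arm", "body": {
  "increments": [
    {"linear":[0,0,0.1],"angular":[0,0,0],"jaw":-1},
    {"linear":[0,0,0],"angular":[0,0,0],"jaw":-1}
  ]
}}

```text
t: 80.55
position: [446.2, 140.1, 104.5]
tcp_rot: [0.0, 1.0, 0.001, -0.0]
wrist_force: [0.4, -0.1, 0.2]
finger_gap: 0.2
finger_force: 0.0
```

Call:
{"method": "move_arm", "body": {
  "increments": [
    {"linear":[0,0,0.1],"angular":[0,0,0],"jaw":-1},
    {"linear":[0,0,0.1],"angular":[0,0,0],"jaw":-1},
    {"linear":[0,0,0],"angular":[0,0,0],"jaw":-1}
  ]
}}

```text
t: 80.92
position: [446.2, 140.1, 99.4]
tcp_rot: [0.0, 1.0, 0.001, -0.0]
wrist_force: [-0.6, -0.3, 0.1]
finger_gap: 0.2
finger_force: 0.0
```

Call:
{"method": "move_arm", "body": {
  "increments": [
    {"linear":[0,0,0.1],"angular":[0,0,0],"jaw":-1},
    {"linear":[0,0,0],"angular":[0,0,0],"jaw":-1}
  ]
}}

```text
t: 81.18
position: [446.2, 140.1, 97.0]
tcp_rot: [0.0, 1.0, 0.001, -0.0]
wrist_force: [-0.7, -0.9, -0.2]
finger_gap: 0.1
finger_force: 0.0
```

Call:
{"method": "move_arm", "body": {
  "increments": [
    {"linear":[0,0,0.1],"angular":[0,0,0],"jaw":-1},
    {"linear":[0,0,0],"angular":[0,0,0],"jaw":-1}
  ]
}}

```text
t: 81.42
position: [446.6, 140.2, 94.7]
tcp_rot: [-0.0, 1.0, 0.001, 0.0]
wrist_force: [-0.1, -0.1, 1.7]
finger_gap: -0.0
finger_force: 0.8
```

Call:
{"method": "move_arm", "body": {
  "increments": [
    {"linear":[0,0,0.1],"angular":[0,0,0],"jaw":-1},
    {"linear":[0,0,0],"angular":[0,0,0],"jaw":-1}
  ]
}}

```text
t: 81.68
position: [446.6, 140.2, 92.3]
tcp_rot: [-0.0, 1.0, 0.001, 0.0]
wrist_force: [-0.3, -0.3, 3.7]
finger_gap: -0.2
finger_force: 1.5
```

Call:
{"method": "move_arm", "body": {
  "increments": [
    {"linear":[0,0,0.1],"angular":[0,0,0],"jaw":-1},
    {"linear":[0,0,0],"angular":[0,0,0],"jaw":-1}
  ]
}}

```text
t: 81.92
position: [446.6, 140.2, 89.7]
tcp_rot: [-0.0, 1.0, 0.001, 0.0]
wrist_force: [0.1, -0.1, 3.8]
finger_gap: -0.4
finger_force: 2.3
```

Call:
{"method": "move_arm", "body": {
  "increments": [
    {"linear":[0,0,0.1],"angular":[0,0,0],"jaw":-1},
    {"linear":[0,0,0],"angular":[0,0,0],"jaw":-1}
  ]
}}

```text
t: 82.18
position: [446.7, 140.2, 89.0]
tcp_rot: [0.001, 1.0, 0.001, 0.0]
wrist_force: [-6.3, -1.2, 22.7]
finger_gap: -0.2
finger_force: 11.4
```

Call:
{"method": "move_arm", "body": {
  "increments": [
    {"linear":[0,0,0.06],"angular":[0,0,0],"jaw":-1},
    {"linear":[0,0,0],"angular":[0,0,0],"jaw":-1},
    {"linear":[0,0,0],"angular":[0,0,0],"jaw":-1}
  ]
}}

```text
t: 82.55
position: [446.8, 140.3, 88.7]
tcp_rot: [0.001, 1.0, 0.001, 0.001]
wrist_force: [-9.6, -3.9, 37.6]
finger_gap: 0.4
finger_force: 18.1
```

The button is bottomed out. Let go and retreat.

Call:
{"method": "move_arm", "body": {
  "increments": [
    {"linear":[0,0,-0.3],"angular":[0,0,0],"jaw":-1},
    {"linear":[0,0,-0.6],"angular":[0,0,0],"jaw":-1},
    {"linear":[0,0,-0.9],"angular":[0,0,0],"jaw":-1},
    {"linear":[0,0,-1],"angular":[0,0,0],"jaw":-1},
    {"linear":[0,0,-1],"angular":[0,0,0],"jaw":-1},
    {"linear":[0,0,-1],"angular":[0,0,0],"jaw":-1},
    {"linear":[0,0,-1],"angular":[0,0,0],"jaw":-1},
    {"linear":[0,0,0],"angular":[0,0,0],"jaw":-1},
    {"linear":[0,0,0],"angular":[0,0,0],"jaw":-1}
  ]
}}

```text
t: 83.68
position: [445.8, 139.8, 230.1]
tcp_rot: [0.0, 1.0, 0.001, -0.001]
wrist_force: [0.0, -0.4, -0.4]
finger_gap: -0.2
finger_force: 0.0
```

```bash
python3 st.py; python3 -c "
from workcell import manip; print(manip.sign_off())"
```

```text
83.675 psi 0.1370003289696388 [445.78 139.84 230.05] [ 0.2   0.18 -0.63  1.97  0.13  1.03 -2.06] F [ 0.02 -0.36 -0.4 ] T [ 0.04  0.04 -0.01] 0.0 -0.19298062472991243
the job is handed in; nothing more can be done
None
```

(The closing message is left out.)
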